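# Make up two carving kits

### The arm

A 6-joint arm with a two-finger parallel gripper is mounted at the origin on the work surface. World frame = base frame: x ahead of the robot, y to its left, z up, the work surface at z = 0. Lengths are in mm, angles in rad, forces in N, time in s.
With the tool pointing down it reaches from about 275 to 750 mm from the base axis. Payload 10.2 kg.
Tool frame: the origin (TCP) lies at the very end of the fingers, on their centre line; the grasp point (between the pads) lies 19 mm behind it; z points along the fingers, y is the line along which they close (so a half turn about z gives the same grasp; the last joint's range is limited). The gripper opens to 85 mm and grips with 20 to 120 N. Pads are 22 mm wide; open, the fingers measure 114 mm over their backs; the gripper's body (76 mm by 85 mm) begins 54 mm behind the grasp point. The pads swing forward as they close: fully open they stand 13 mm farther back than shut.
Start: joints at [0.963, 0.313, 1.498, -0, 1.331, -0.223], TCP at [197.084, 486.61, 204.394] pointing down, gripper open.
Joint ranges: [-2.94, 2.94], [-0.97, 2.17], [0.19, 2.56], [-1.23, 4.37], [0.02, 3.11], [-2.88, 2.88]. Speed limits (rad/s): [2.39, 2.39, 3.01, 3.14, 3.14, 3.14].

### API

Orientations are given as a unit quaternion [w, x, y, z].
In Python, from rig import * gives the robot as it stands. The module is installed in compiled form; this text tells all that it offers.
- The arm moves only by the shell command python3 -m crank 'ROWS' [FORCE]. ROWS is JSON, a list that holds one entry, the list of rows, each a list of 7 numbers: the shift along the tool's x, y, z in units of 25 mm (1.0 is 25 mm), then the turn, a rotation vector about the tool's x, y, z in units of 8 degrees (1.0 is 8 degrees), then the finger opening in mm, from 0 to 85.4. A call has exactly 8 rows; each row shifts and turns the commanded pose from where the row before left it, along the tool's axes as they then stand; what a row does not reach is not made up. A row lasts 1/10 s, in which the tool goes at most 50 mm and 8.59 degrees, less where a joint would pass 70% of its speed; a pose out of reach is approached as far as the arm can. A call is refused whole if a number of a shift passes 1 or a number of a turn 1, either way. A call with a gripper value outside its range is refused whole. The fingers move at their own pace and stop on an object; FORCE is the grip in N (left out, the last holds). Time passes only in rows, so rows that do not move let the fingers close, or fill a call up. It gives the time, the measured TCP pose, the force, the opening and the grip force at its end, in the units of the state.
- sense(): the state, without advancing time (a new reading comes with each control period).
- capture(name): name is "scene" or "top" or "wrist"; returns the picture (480x640x3 uint8, blue, green, red); there is no depth.
- camera_model(name): a dict with "fx", "fy", "cx", "cy" (pixels), "world_from_camera" (4x4, takes a point from camera to world coordinates); the wrist camera has in their place "T_tool_cam" (4x4, takes a point from camera to tool coordinates, whose origin is the TCP and whose axes are the flange's). Camera axes: x right, y up, looking along -z (the intrinsics and any distortion apply to the point x, -y, -z); pixel columns grow to the right and rows downward; lengths in mm; the calibration is good to about 2 mm. A picture is of the moment at which its call begins: read the wrist's pose just before it. camera_model takes no time and is no camera call.
- finish_job(): hands the job in; it is judged then, once.
The state is a dict: "time_s": time; "joints": joint angles; "dq": joint speeds; "tau": joint torques, N m; "eef_pos": TCP position; "ee_rot": TCP orientation; "force": force on the tool from outside, world axes, zero at the start; "wrist_torque": the same for the moment, N m; "grip_width": opening from 0.0 (shut) to 1.0 (fully open); "grip_force": force on a finger pad.
Only numpy, scipy, OpenCV 4.12 (cv2) and the standard library are available. Lean on these libraries where they do the work, as an engineer would, in place of code of your own. Each camera call takes 0.05 s, during which the arm holds its last target. There are 200 camera calls.

### The job

Make up the two carving kits from the loose stock on the bench. The long tray gets the domed handle in its socket, the square carved block in the middle compartment and the grey slip stone in the end compartment; the short tray gets the T-shaped handle in its socket and the round rosette in its compartment. Push each handle straight down until its foot clicks past the sprung balls and is fully home, lay the other pieces flat on the floor of their compartments (carved faces up), and leave the mallet, oil bottle and wax tin where they are.

Things in the scene. Friction and masses are not known exactly. Their poses are not given: they have to be found in the camera images.
- domed_handle: Pale wooden round handle, domed top, 74 mm tall; grip 42 mm wide, sides straight 46-64 mm up. Brass foot 30 mm wide, 34 mm tall, bevelled to 24 mm at its end, groove 6-20 mm up. Loose, upright, 90 g. Origin: underside centre, z up. Dropped in a socket it stops 12 mm high on the balls; a straight push of about 10 N clicks it down onto the tray floor (origin 6 mm above the tray's).
- tee_handle: Pale T-shaped handle, 74 mm tall: a crossbar 60 mm (y) x 20 mm (x), 54-74 mm up, on a 26 mm round stem. Brass foot 30 mm wide, 34 mm tall, bevelled to 24 mm at its end, groove 6-20 mm up. Loose, upright, 90 g. Origin: underside centre, z up. Dropped in a socket it stops 12 mm high on the balls; a straight push of about 10 N clicks it down onto the tray floor (origin 6 mm above the tray's).
- rosette: Round carved rosette of pale wood with a ring of petals on top, 54 mm across; straight side 18 mm tall, petals to 23 mm. About 50 g. Loose, lying flat. Origin: centre of its underside, z up.
- square_block: Square carved corner block of pale wood with a diagonal cross on top, 42 x 42 mm, 20 mm tall, carving to 26 mm. About 50 g. Loose, lying flat. Origin: centre of its underside; x and y along its sides, z up.
- slip_stone: Grey sharpening slip stone, a plain bar 24 mm (its x) by 64 mm (its y) by 18 mm tall. About 70 g. Loose, lying flat. Origin: centre of its underside, z up.
- long_tray: Longer tray, fixed, 222 (y) x 74 mm (x). Floor 6 mm thick; rims, dividers 12 mm tall overall. Origin: underside centre; +y to the left, within 0.25 rad. Socket at y=+79: metal 52 mm block, top 42 mm up, round bore 34 mm wide, mouth bevelled, down to the floor, sprung balls at its -x and +x sides 11 mm above it. Middle compartment 62 x 62 mm inside at y=+16; end one 84 x 62 at y=-63. All at x=0.
- short_tray: Shorter tray, fixed, 144 (y) x 86 mm (x). Floor 6 mm thick; rims and divider 12 mm tall overall. Origin: underside centre; +y to the left, within 0.25 rad. Socket at y=-40 mm, the same as the long tray's: metal 52 mm block, top 42 mm up, 34 mm bore to the floor, two sprung balls. Compartment 74 x 74 mm inside at y=+29 mm. All at x=0.
- mallet: Bystander: carver's wooden mallet lying along y beyond the trays, 240 mm long, head 72 mm across. Origin: on the bench under the middle of its shaft. Leave alone.
- oil_bottle: Bystander: small amber oil bottle with black cap, 44 mm across, 100 mm tall, standing at the left. Origin: centre of its underside. Leave alone.
- wax_tin: Bystander: round metal wax tin, 75 mm across, 36 mm tall, at the right. Origin: centre of its underside. Leave alone.
There are look-alikes about, which are no part of the job. Leave any turquoise look-alike of the square_block alone.

How it is judged (in metres and radians):
At the end, for the whole second after the job is handed in: Handles home in their sockets: within 6 mm of the axis and 2.5 mm of the floor, upright to 0.1 rad. Block, stone and rosette flat (0.07 rad, 2.5 mm) in their compartments, within 13 mm of centre per side (stone 21 mm across). All at rest (x of domed_handle in the frame of long_tray between -0.006 and 0.006 m and y of domed_handle in the frame of long_tray between 0.073 and 0.085 m and z of each of domed_handle, square_block, slip_stone in the frame of long_tray below 0.0085 m and angle between each of domed_handle, tee_handle's own z axis and vertical below 0.1 rad and linear speed of each of domed_handle, square_block, slip_stone, tee_handle, rosette below 0.02 m/s and angular speed of each of domed_handle, square_block, slip_stone, tee_handle, rosette below 0.2 rad/s and x of square_block in the frame of long_tray between -0.013 and 0.013 m and y of square_block in the frame of long_tray between 0.003 and 0.029 m and angle between each of square_block, slip_stone, rosette's own z axis and vertical below 0.07 rad and x of slip_stone in the frame of long_tray between -0.021 and 0.021 m and y of slip_stone in the frame of long_tray between -0.076 and -0.05 m and x of tee_handle in the frame of short_tray between -0.006 and 0.006 m and y of tee_handle in the frame of short_tray between -0.046 and -0.034 m and z of each of tee_handle, rosette in the frame of short_tray below 0.0085 m and x of rosette in the frame of short_tray between -0.013 and 0.013 m and y of rosette in the frame of short_tray between 0.016 and 0.042 m); the robot touches nothing.
It fails at once if the mallet is disturbed (moved more than 30 mm) (distance of mallet from where it was at the start of the episode above 0.03 m).
It fails at once if the oil bottle is disturbed (moved more than 30 mm) (distance of oil_bottle from where it was at the start of the episode above 0.03 m).
It fails at once if the wax tin is disturbed (moved more than 30 mm) (distance of wax_tin from where it was at the start of the episode above 0.03 m).
It also fails if it takes over 118 s, if anything falls off the work surface, if the arm or the gripper's body presses on something with over 40 N, if the wrist force passes 120 N, or if a joint passes its speed limit or range.

## Working session

There is one attempt and no reset: what is moved stays moved. The work goes in short steps, Python scripts to look and compute and a shell command to move; the robot and the scene stay as the last step left them, time stands still between calls to the robot, and variables do not carry over. Pictures are saved under pics/ and viewed, at most 14 in all, crops included, and the job is handed in when it is done.

```bash
mkdir -p pics; python3 - <<'E'
from rig import *
import cv2,numpy as np
s=sense();print({k:np.round(v,3).tolist() for k,v in s.items()})
for n in ("scene","top"):
    cv2.imwrite(f"pics/{n}0.png",capture(n))
    m=camera_model(n);print(n,{k:(np.round(v,4).tolist() if k!="dist" else v) for k,v in m.items()})
print(camera_model("wrist"))
E
```

```text
{'time_s': 0.0, 'joints': [0.963, 0.313, 1.498, 0.0, 1.331, -0.223], 'dq': [-0.0, 0.001, -0.0, -0.0, 0.001, 0.002], 'tau': [0.001, -41.226, -25.975, -0.0, 0.004, 0.0], 'eef_pos': [196.907, 486.351, 203.812], 'ee_rot': [-0.0, 0.191, 0.982, -0.001], 'force': [0.436, -0.733, -0.986], 'wrist_torque': [0.02, -0.034, 0.063], 'grip_force': 0.0, 'grip_width': 1.003}
scene {'fx': 594.8927, 'fy': 594.8927, 'cx': 322.0917, 'cy': 229.6937, 'world_from_camera': [[0.7019, -0.4107, 0.5819, 1281.5383], [0.7119, 0.4307, -0.5547, -693.4263], [-0.0228, 0.8036, 0.5947, 770.8463], [0.0, 0.0, 0.0, 1.0]]}
top {'fx': 478.436, 'fy': 478.436, 'cx': 315.0856, 'cy': 251.6654, 'world_from_camera': [[0.0152, 0.9953, -0.096, 463.2206], [-0.9992, 0.0187, 0.0353, 15.8673], [0.037, 0.0953, 0.9948, 1098.823], [0.0, 0.0, 0.0, 1.0]]}
{'fx': 330.8909475968005, 'fy': 330.8909475968005, 'cx': 318.7177184686242, 'cy': 234.89837914280199, 'T_tool_cam': array([[ 5.12024973e-04,  9.50592191e-01,  3.10441981e-01,
         8.01175268e+01],
       [ 9.99999782e-01, -6.16127764e-04,  2.37279053e-04,
         9.78647017e-01],
       [ 4.16827539e-04,  3.10441792e-01, -9.50592300e-01,
        -1.69619485e+02],
       [ 0.00000000e+00,  0.00000000e+00,  0.00000000e+00,
         1.00000000e+00]])}
```

View pics/top0.png

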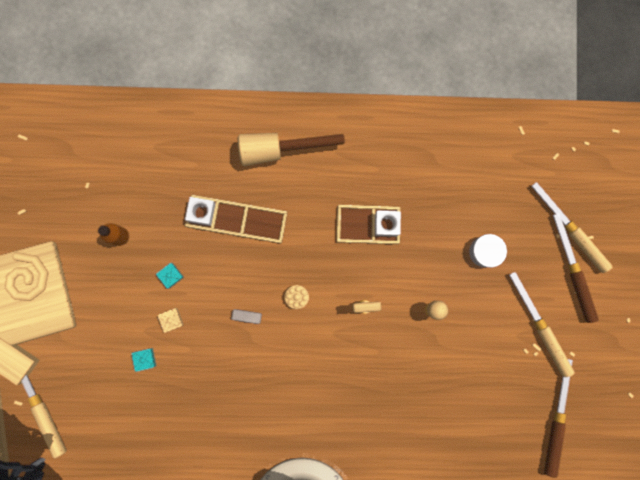

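View pics/scene0.png

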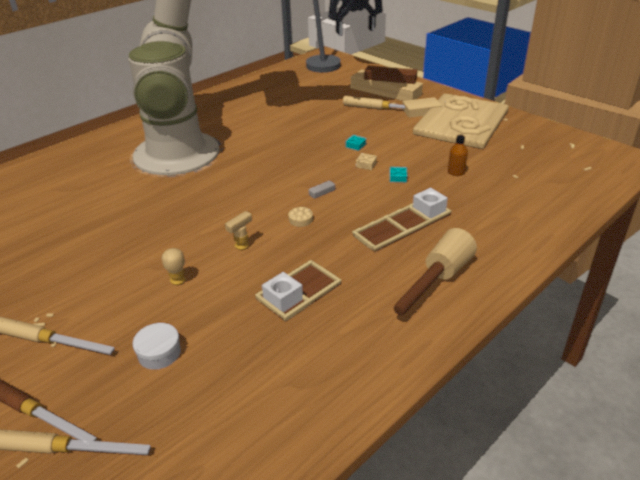

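The top view shows the long tray from (186,200) to (286,240) with its socket at (200,211), and the short tray's socket at (388,223). The pieces are the block (170,320), stone (246,317), rosette (296,297), tee (367,307) and dome (438,310). The turquoise look-alikes are at (169,275) and (143,360). The scene view agrees with this. Next I'll bring the wrist camera over the middle.

```bash
cat > h.py <<'E'
from rig import *
import cv2,numpy as np
from scipy.spatial.transform import Rotation as R
def pose(s=None):
    s=s or sense(); q=s["ee_rot"]; T=np.eye(4); T[:3,:3]=R.from_quat([q[1],q[2],q[3],q[0]]).as_matrix(); T[:3,3]=s["eef_pos"]; return T
def cam(n,T=None):
    m=camera_model(n); W=T@m["T_tool_cam"] if n=="wrist" else m["world_from_camera"]
    return m,W
def px2w(c,uv,z):
    m,W=c; uv=np.atleast_2d(np.float64(uv)); d=np.c_[(uv[:,0]-m["cx"])/m["fx"],-(uv[:,1]-m["cy"])/m["fy"],-np.ones(len(uv))]@W[:3,:3].T
    t=(z-W[2,3])/d[:,2]; return W[:3,3]+d*t[:,None]
def w2px(c,p):
    m,W=c; q=(np.atleast_2d(np.float64(p))-W[:3,3])@W[:3,:3]
    return np.c_[m["cx"]-m["fx"]*q[:,0]/q[:,2],m["cy"]+m["fy"]*q[:,1]/q[:,2]]
def yaw(T): # angle of tool y from world +y, ccw
    return np.degrees(np.arctan2(-T[0,1],T[1,1]))
def go(x,y,z,a=None):
    """shift (units) in current tool axes and tool-z turn (units) to reach; tilt fix too"""
    T=pose(); d=T[:3,:3].T@(np.array([x,y,z])-T[:3,3])/25
    if a is None: a=yaw(T)
    b=np.radians(a); G=np.array([[-np.cos(b),-np.sin(b),0],[-np.sin(b),np.cos(b),0],[0,0,-1]])
    r=np.degrees(R.from_matrix(T[:3,:3].T@G).as_rotvec())/8
    d2=G.T@(np.array([x,y,z])-T[:3,3])/25
    print("at",T[:3,3].round(1),"yaw",yaw(T).round(1),"shift",d.round(2),"turn",r.round(2),"shift in goal axes",d2.round(2))
E
python3 - <<'E'
from h import *
c=cam("top")
for n,uv,z in [("block",(170,320),26),("stone",(246,317),18),("ros",(296,297),20),("tee",(367,307),74),("dome",(438,310),70),("Lsock",(200,211),42),("Lend",(264,223),6),("Ssock",(388,223),42),("Scomp",(355,223),6),("tin",(489,250),36),("bottle",(105,232),100),("mallet",(290,147),30)]:
    print(n,px2w(c,uv,z)[0].round(0))
go(400,60,204,0)
E
python3 -m crank '[[[0,-1,0,0,0,-0.92,85],[0,-1,0,0,0,-0.92,85],[0,-1,0,0,0,-0.92,85],[-1,-1,0,0,0,0,85],[-1,-1,0,0,0,0,85],[-1,-1,0,0,0,0,85],[-1,-1,0,0,0,0,85],[-1,-1,0,0,0,0,85]]]'
```

```text
block [410. 295.  26.]
stone [418. 129.  18.]
ros [464.  19.  20.]
tee [ 445. -133.   74.]
dome [ 441. -288.   70.]
Lsock [651. 235.  42.]
Lend [633.  96.   6.]
Ssock [ 633. -185.   42.]
Scomp [ 637. -114.    6.]
tin [ 577. -416.   36.]
bottle [592. 417. 100.]
mallet [806.  39.  30.]
at [196.9 486.4 203.9] yaw -22.0 shift [-1.393e+01 -1.276e+01  1.000e-02] turn [-0.01 -0.   -2.76] shift in goal axes [ -8.12 -17.06  -0.  ]
time_s: 0.9
eef_pos: [303.9, 288.3, 204.3]
ee_rot: [-0.0, -0.0, 1.0, -0.0]
force: [0.1, 0.2, -0.2]
grip_width: 0.995
grip_force: 0.0
```

```bash
python3 - <<'E'
from h import *
T=pose();cv2.imwrite("pics/w1.png",capture("wrist"));np.save("w1.npy",T)
E
python3 -m crank '[[[-1,-1,0,0,0,0,85],[-1,-1,0,0,0,0,85],[-1,-1,0,0,0,0,85],[-1,-1,0,0,0,0,85],[-1,-1,0,0,0,0,85],[0,-1,0,0,0,0,85],[0,-1,0,0,0,0,85],[0,-1,0,0,0,0,85]]]'
python3 -m crank '[[[0,-1,0,0,0,0,85],[0,-1,0,0,0,0,85],[0,-1,0,0,0,0,85],[0,-1,0,0,0,0,85],[0,-1,0,0,0,0,85],[0,0,0,0,0,0,85],[0,0,0,0,0,0,85],[0,0,0,0,0,0,85]]]'
python3 - <<'E'
from h import *
T=pose();cv2.imwrite("pics/w2.png",capture("wrist"));np.save("w2.npy",T);print(T.round(3))
E
```

```text
time_s: 1.75
eef_pos: [428.2, 88.6, 204.1]
ee_rot: [-0.0, -0.0, 1.0, 0.0]
force: [0.3, -0.3, 0.5]
grip_width: 0.994
grip_force: 0.0
time_s: 2.55
eef_pos: [428.3, -34.6, 204.3]
ee_rot: [-0.0, -0.001, 1.0, 0.0]
force: [-0.1, -0.2, -0.2]
grip_width: 0.996
grip_force: 0.0
[[-1.00000e+00 -1.00000e-03 -0.00000e+00  4.28321e+02]
 [-1.00000e-03  1.00000e+00  0.00000e+00 -3.46400e+01]
 [ 0.00000e+00  0.00000e+00 -1.00000e+00  2.04289e+02]
 [ 0.00000e+00  0.00000e+00  0.00000e+00  1.00000e+00]]
```

View pics/w2.png

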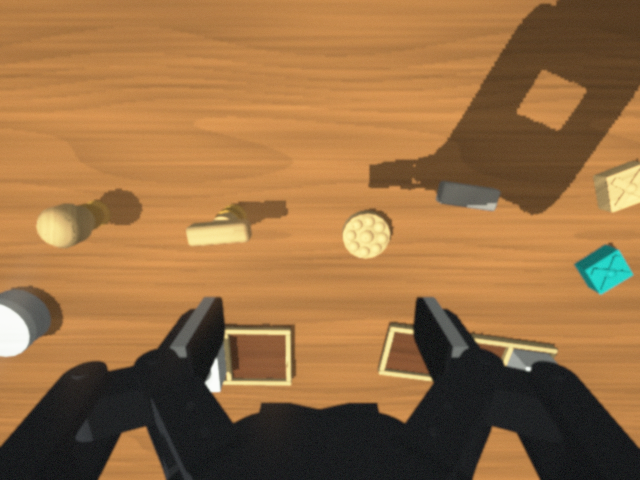

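View pics/w1.png

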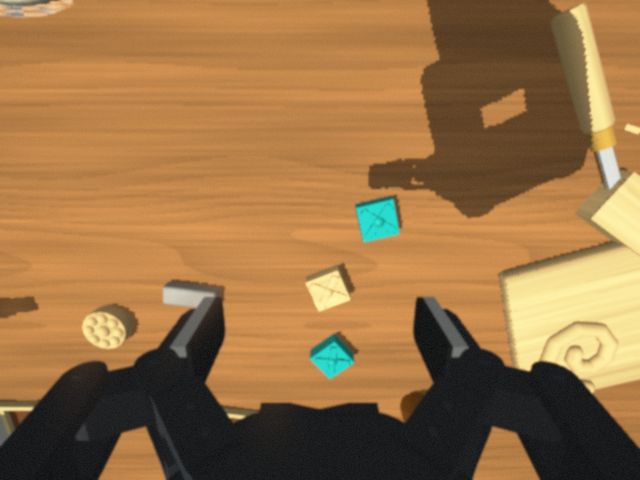

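w2 is seen upside down, with the base at the top. It shows the dome (65,225), tee bar (218,233), rosette (367,235) and stone (468,195), with the trays partly behind the fingers. w1 shows the block (328,290) with a turquoise copy on each side. I'll go forward for a clear view of both trays.

```bash
python3 -m crank '[[[-1,0.5,0,0,0,0,85],[-1,0.5,0,0,0,0,85],[-1,0.5,0,0,0,0,85],[-1,0.5,0,0,0,0,85],[-1,0.5,0,0,0,0,85],[-1,0,0,0,0,0,85],[-0.5,0,0,0,0,0,85],[0,0,0,0,0,0,85]]]'
python3 - <<'E'
from h import *
T=pose();I=capture("wrist");cv2.imwrite("pics/w3.png",I);np.save("w3.npy",T);print(T.round(3)[:3,3])
E
```

```text
time_s: 3.4
eef_pos: [591.5, 28.1, 203.6]
ee_rot: [-0.0, -0.001, 1.0, 0.0]
force: [-0.6, -0.5, -0.6]
grip_width: 0.997
grip_force: 0.0
[591.523  28.135 203.613]
```

View pics/w3.png

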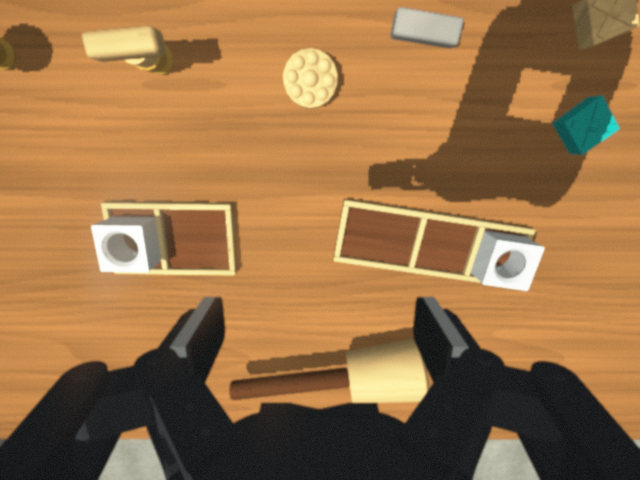

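```bash
cat > m.py <<'E'
from h import *
def blobs(I,lo,hi,amin=150,k=3,roi=None):
    H=cv2.cvtColor(I,cv2.COLOR_BGR2HSV); M=cv2.inRange(H,np.array(lo),np.array(hi)); M=cv2.morphologyEx(M,cv2.MORPH_OPEN,np.ones((k,k)))
    if roi: Z=np.zeros_like(M); x0,y0,x1,y1=roi; Z[y0:y1,x0:x1]=M[y0:y1,x0:x1]; M=Z
    return [c for c in cv2.findContours(M,cv2.RETR_LIST,cv2.CHAIN_APPROX_NONE)[0] if cv2.contourArea(c)>amin]
E
python3 - <<'E'
from m import *
I=cv2.imread("pics/w3.png");H=cv2.cvtColor(I,cv2.COLOR_BGR2HSV)
for n,p in dict(comp=(205,235),wood=(280,150),rim=(234,250),sock=(105,235),bore=(118,240),sockside=(160,245),ros=(310,78),teetop=(110,42),teeside=(160,45),stone=(430,20),stoneside=(430,40)).items(): print(n,H[p[1],p[0]])
I=cv2.imread("pics/w1.png");H=cv2.cvtColor(I,cv2.COLOR_BGR2HSV)
for n,p in dict(top=(322,297),side=(328,271),side2=(349,282),wood=(290,300)).items(): print(n,H[p[1],p[0]])
I=cv2.imread("pics/w2.png");H=cv2.cvtColor(I,cv2.COLOR_BGR2HSV)
for n,p in dict(dome=(60,225),domes=(85,222),st=(468,188),st2=(468,202),wood=(400,240)).items(): print(n,H[p[1],p[0]])
E
```

```text
comp [ 12 154 139]
wood [ 15 158 202]
rim [ 19 120 140]
sock [ 30   8 237]
bore [ 15  34 136]
sockside [ 21  90 148]
ros [ 26  82 253]
teetop [ 23 102 246]
teeside [ 19 112 107]
stone [ 21  26 198]
stoneside [ 24  26 146]
top [ 24 101 247]
side [ 19 109 147]
side2 [ 15 153 107]
wood [ 15 154 200]
dome [ 22 109 234]
domes [ 20 118 112]
st [ 25  27 104]
st2 [ 27  23 100]
wood [ 16 157 196]
```

```bash
python3 - <<'E'
from m import *
I=cv2.imread("pics/w3.png");T=np.load("w3.npy");c=cam("wrist",T)
def rep(n,cs,c,z,ell=False):
    for k in cs:
        r=cv2.fitEllipse(k) if ell else cv2.minAreaRect(k)
        P=px2w(c,cv2.boxPoints(r),z); e=P[1]-P[0]; f=P[2]-P[1]
        if np.linalg.norm(e[:2])<np.linalg.norm(f[:2]): e,f=f,e
        print(n,"px",np.round(r[0]),"w",px2w(c,r[0],z)[0,:2].round(1),"size",np.linalg.norm(e[:2]).round(1),np.linalg.norm(f[:2]).round(1),"long-axis deg",np.degrees(np.arctan2(e[1],e[0])).round(1),"wcen",P.mean(0)[:2].round(1))
rep("comp",blobs(I,(5,110,70),(17,255,170),800,3,(80,180,560,300)),c,9)
rep("sock(list)",blobs(I,(0,0,185),(40,60,255),100,3,(80,180,560,300)),c,42)
rep("ros",blobs(I,(18,0,150),(32,140,255),800,3,(270,40,350,120)),c,18,True)
rep("stone3",blobs(I,(0,0,165),(60,60,255),400,3,(380,0,480,60)),c,18)
rep("tee3",blobs(I,(18,0,190),(32,140,255),400,3,(70,15,170,75)),c,74)
I1=cv2.imread("pics/w1.png");c1=cam("wrist",np.load("w1.npy"))
rep("block1",blobs(I1,(18,0,190),(32,140,255),300,5,(300,255,360,320)),c1,22)
I2=cv2.imread("pics/w2.png");c2=cam("wrist",np.load("w2.npy"))
rep("ros2",blobs(I2,(18,0,150),(32,140,255),800,3,(330,200,400,270)),c2,18,True)
rep("tee2",blobs(I2,(18,0,190),(32,140,255),300,3,(170,210,260,255)),c2,74)
rep("dome2",blobs(I2,(18,0,150),(32,140,255),500,3,(25,195,120,255)),c2,62)
rep("stone1",blobs(I1,(0,0,165),(60,60,255),300,3,(155,280,215,312)),c1,18)
It=cv2.imread("pics/top0.png");ct=cam("top")
rep("dome_t",blobs(It,(18,0,150),(32,150,255),150,3,(420,295,455,325)),ct,58)
rep("block_t",blobs(It,(18,0,150),(32,150,255),150,3,(150,300,190,340)),ct,20)
rep("ros_t",blobs(It,(18,0,150),(32,150,255),150,3,(275,275,320,320)),ct,18)
rep("stone_t",blobs(It,(0,0,70),(180,90,255),100,3,(225,300,270,330)),ct,18)
rep("tee_t",blobs(It,(18,0,190),(32,150,255),100,3,(345,295,390,320)),ct,74)
E
```

```text
comp px [446. 247.] w [644.6 178.3] size 63.0 60.4 long-axis deg 80.5 wcen [645.3 178.4]
comp px [194. 239.] w [ 635.9 -115.1] size 73.5 71.5 long-axis deg 90.1 wcen [ 636.9 -115.3]
comp px [380. 237.] w [632.4 100.3] size 83.1 59.7 long-axis deg 81.2 wcen [633.1 100.5]
comp px [464. 194.] w [581.7 190.2] size 209.8 31.1 long-axis deg 90.1 wcen [581.9 190.2]
sock(list) px [134. 231.] w [ 616.2 -164.7] size 22.7 19.3 long-axis deg 60.4 wcen [ 616.3 -164.7]
sock(list) px [120. 248.] w [ 635.  -183.2] size 59.4 55.3 long-axis deg 90.1 wcen [ 635.7 -183.4]
ros px [310.  78.] w [465.9  20.3] size 54.6 52.8 long-axis deg -86.9 wcen [466.6  20.3]
stone3 px [428.  25.] w [421.1 130.9] size 61.9 21.7 long-axis deg 82.1 wcen [421.3 131. ]
tee3 px [119.  42.] w [ 447.3 -131.1] size 57.9 18.5 long-axis deg 94.6 wcen [ 447.4 -131.2]
block1 px [328. 291.] w [408.6 299.9] size 43.2 43.2 long-axis deg 21.2 wcen [408.9 299.9]
ros2 px [366. 235.] w [464.8  19.7] size 53.5 52.3 long-axis deg 9.5 wcen [465.4  19.7]
tee2 px [216. 235.] w [ 446.5 -131.1] size 57.7 18.3 long-axis deg 94.9 wcen [ 446.6 -131.1]
dome2 px [ 56. 227.] w [ 442.7 -292.5] size 40.0 37.7 long-axis deg -12.8 wcen [ 443.  -292.6]
stone1 px [186. 298.] w [420.  129.3] size 55.8 21.4 long-axis deg 82.0 wcen [420.1 129.4]
block_t px [169. 320.] w [409.8 297.6] size 41.5 39.4 long-axis deg -157.3 wcen [409.8 297.6]
ros_t px [298. 296.] w [466.6  15.5] size 44.8 42.8 long-axis deg -179.0 wcen [466.7  15.5]
stone_t px [246. 316.] w [419.7 129.3] size 64.8 24.7 long-axis deg -98.6 wcen [419.7 129.3]
tee_t px [367. 307.] w [ 446.3 -133.5] size 52.3 13.5 long-axis deg -85.8 wcen [ 446.3 -133.5]
```

```bash
python3 -m crank '[[[0.75,-1,0,0,0,0,85],[0.75,-1,0,0,0,0,85],[0.75,-1,0,0,0,0,85],[0.75,-1,0,0,0,0,85],[0.75,-1,0,0,0,0,85],[0.75,-1,0,0,0,0,85],[0.75,-1,0,0,0,0,85],[0.75,-1,0,0,0,0,85]]]'
python3 -m crank '[[[0,-1,0.7,0,0,0,85],[0,-1,0.7,0,0,0,85],[0,-1,0.7,0,0,0,85],[0,-1,0.5,0,0,0,85],[0,-0.7,0,0,0,0,85],[0,0,0,0,0,0,85],[0,0,0,0,0,0,85],[0,0,0,0,0,0,85]]]'
python3 - <<'E'
from m import *
T=pose();I=capture("wrist");cv2.imwrite("pics/w4.png",I);np.save("w4.npy",T);print(T.round(3)[:3,3])
E
```

```text
time_s: 4.25
eef_pos: [439.5, -173.0, 204.6]
ee_rot: [0.0, -0.001, 1.0, -0.0]
force: [0.4, -0.9, -1.0]
grip_width: 0.995
grip_force: 0.0
time_s: 5.05
eef_pos: [441.3, -289.5, 140.2]
ee_rot: [0.0, -0.001, 1.0, -0.0]
force: [-0.4, 0.5, 0.3]
grip_width: 0.999
grip_force: 0.0
[ 441.308 -289.519  140.159]
```

View pics/w4.png

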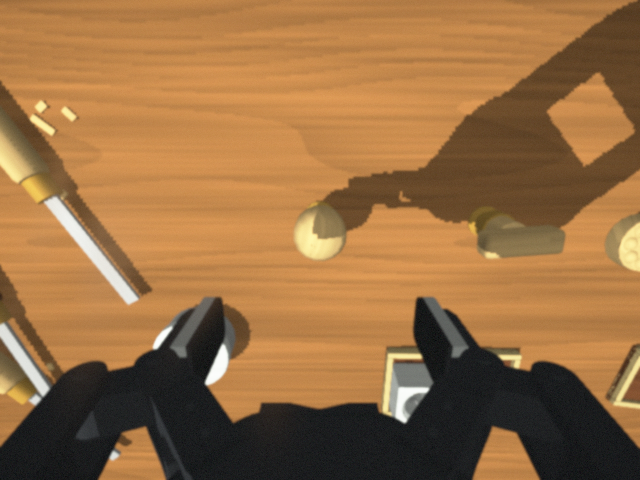

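The dome sits at about (320,233), some 54 px across, nearly under the tool. The wax tin is clear at (200,345).

```bash
python3 - <<'E'
from m import *
T=np.load("w4.npy");c=cam("wrist",T);I=cv2.imread("pics/w4.png")
H=cv2.cvtColor(I,cv2.COLOR_BGR2HSV)
for k in blobs(I,(18,0,90),(34,150,255),500,3,(270,190,360,270)):
    (p,r)=cv2.minEnclosingCircle(k);print(p,r,cv2.boundingRect(k));
    for z in (58,64): print(px2w(c,p,z)[0].round(1), r*np.linalg.norm(px2w(c,(330,p[1]),z)-px2w(c,(320,p[1]),z))/10)
print(w2px(c,[[443,-291,46],[443-21,-291,58],[443+21,-291,58],[443,-291,74]]).round(0))
go(443,-291,36,0)
E
```

```text
(319.6525573730469, 232.04237365722656) 28.022855758666992 (294, 205, 52, 55)
[ 441.4 -287.8   58. ] 22.36644794192967
[ 439.5 -287.8   64. ] 21.83332499974428
[[316. 229.]
 [316. 208.]
 [316. 258.]
 [315. 240.]]
at [ 441.3 -289.6  140.1] yaw 0.1 shift [-0.07 -0.06  4.16] turn [-0.    0.    0.01] shift in goal axes [-0.07 -0.06  4.16]
```

```bash
python3 -m crank '[[[0,0.03,1,0,0,0,85],[-0.06,0,1,0,0,0,85],[0,0,1,0,0,0,85],[0,0,0.8,0,0,0,85],[0,0,0.36,0,0,0,85],[0,0,0,0,0,0,85],[0,0,0,0,0,0,30],[0,0,0,0,0,0,30]]]' 50
python3 -m crank '[[[0,0,0,0,0,0,30],[0,0,0,0,0,0,30],[0,0,0,0,0,0,30],[0,0,0,0,0,0,30],[0,0,0,0,0,0,30],[0,0,0,0,0,0,30],[0,0,0,0,0,0,30],[0,0,0,0,0,0,30]]]' 50
python3 - <<'E'
from m import *
a=capture("wrist")
I=capture("scene");c=cam("scene");p=w2px(c,pose()[:3,3])[0];print(p,w2px(c,[[443,-289,z] for z in (0,34,74)]).round(0).tolist())
x,y=p.astype(int);k=I[max(0,y-85):y+55,max(0,x-90):x+90];J=cv2.resize(k,None,fx=2.2,fy=2.2,interpolation=cv2.INTER_CUBIC);b=cv2.resize(a,(400,300));h=max(J.shape[0],300)
C=np.zeros((h,J.shape[1]+400,3),np.uint8);C[:J.shape[0],:J.shape[1]]=J;C[:300,J.shape[1]:]=b;cv2.imwrite("pics/g1.png",C);print(C.shape,(x-90,y-85))
E
```

```text
time_s: 5.9
eef_pos: [443.1, -290.0, 36.6]
ee_rot: [0.001, -0.0, 1.0, -0.001]
force: [0.4, 1.0, 0.2]
grip_width: 0.689
grip_force: 0.0
time_s: 6.7
eef_pos: [443.3, -289.8, 37.0]
ee_rot: [0.001, -0.0, 1.0, -0.001]
force: [0.1, 4.4, 11.2]
grip_width: 0.422
grip_force: 42.8
[174.74703751 266.79683927] [[178.0, 281.0], [175.0, 268.0], [172.0, 252.0]]
(308, 796, 3) (np.int64(84), np.int64(181))
```

View pics/g1.png

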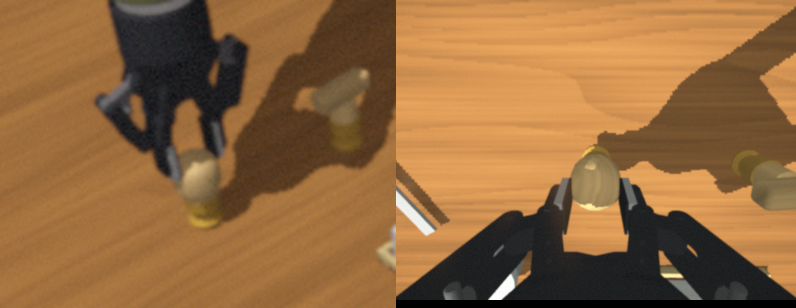

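The pads closed to 36 mm with 11 N upward, so they are pinching the dome above its straight sides. I'll open, go lower and grip again.

```bash
python3 -m crank '[[[0,0,0,0,0,0,80],[0,0,0,0,0,0,80],[0,0,0,0,0,0,80],[0,0,0.4,0,0,0,80],[0,0,0,0,0,0,30],[0,0,0,0,0,0,30],[0,0,0,0,0,0,30],[0,0,0,0,0,0,30]]]' 50
python3 -m crank '[[[0,0,0,0,0,0,30],[0,0,0,0,0,0,30],[0,0,0,0,0,0,30],[0,0,0,0,0,0,30],[0,0,0,0,0,0,30],[0,0,0,0,0,0,30],[0,0,0,0,0,0,30],[0,0,0,0,0,0,30]]]' 50
python3 - <<'E'
from m import *
a=capture("wrist")[200:440,160:480]
I=capture("scene");c=cam("scene");p=w2px(c,pose()[:3,3])[0];print(p)
x,y=p.astype(int);k=I[y-65:y+35,x-60:x+60];J=cv2.resize(k,None,fx=3.3,fy=3.3,interpolation=cv2.INTER_CUBIC);b=cv2.resize(a,(400,300));h=max(J.shape[0],300)
C=np.zeros((h,J.shape[1]+400,3),np.uint8);C[:J.shape[0],:J.shape[1]]=J;C[:300,J.shape[1]:]=b;cv2.imwrite("pics/g2.png",C)
E
```

```text
time_s: 7.6
eef_pos: [442.7, -289.7, 25.7]
ee_rot: [0.0, -0.0, 1.0, -0.0]
force: [-0.1, 0.2, 2.5]
grip_width: 0.463
grip_force: 50.6
time_s: 8.4
eef_pos: [442.7, -289.8, 25.6]
ee_rot: [0.0, -0.0, 1.0, -0.0]
force: [-0.8, 0.2, 6.3]
grip_width: 0.463
grip_force: 50.9
[175.62499508 271.13316613]
```

View pics/g2.png

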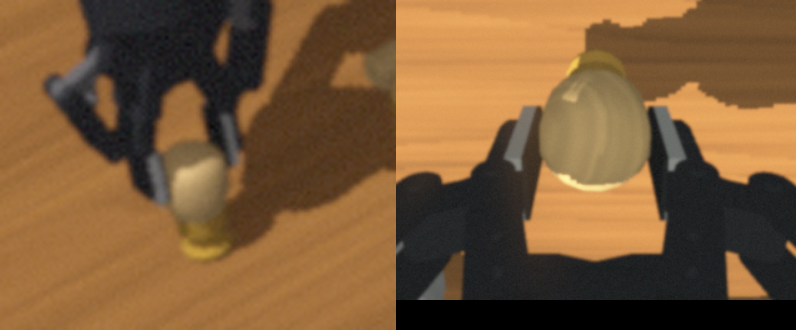

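```bash
python3 -m crank '[[[0,0,0,0,0,0,80],[0,0,0,0,0,0,80],[0,0,0.3,0,0,0,60],[0,0,0,0,0,0,30],[0,0,0,0,0,0,30],[0,0,0,0,0,0,30],[0,0,0,0,0,0,30],[0,0,0,0,0,0,30]]]' 50
python3 -m crank '[[[0,0,0,0,0,0,30],[0,0,0,0,0,0,30],[0,0,-1,0,0,0,30],[0,0,-1,0,0,0,30],[0,0,-1,0,0,0,30],[0,0,-0.5,0,0,0,30],[0,0,0,0,0,0,30],[0,0,0,0,0,0,30]]]' 50
python3 - <<'E'
from m import *
a=capture("wrist")[180:420,160:480]
I=capture("scene");c=cam("scene");p=w2px(c,pose()[:3,3])[0];print(p)
x,y=p.astype(int);k=I[y-65:y+35,x-60:x+60];J=cv2.resize(k,None,fx=3.3,fy=3.3,interpolation=cv2.INTER_CUBIC);b=cv2.resize(a,(400,300));h=max(J.shape[0],300)
C=np.zeros((h,J.shape[1]+400,3),np.uint8);C[:J.shape[0],:J.shape[1]]=J;C[:300,J.shape[1]:]=b;cv2.imwrite("pics/g3.png",C)
E
```

```text
time_s: 9.3
eef_pos: [442.6, -289.6, 17.9]
ee_rot: [-0.0, -0.0, 1.0, 0.0]
force: [0.0, 0.8, -0.9]
grip_width: 0.467
grip_force: 50.4
time_s: 10.1
eef_pos: [442.2, -289.3, 104.4]
ee_rot: [-0.001, -0.0, 1.0, 0.0]
force: [-0.7, 0.5, -0.5]
grip_width: 0.472
grip_force: 50.9
[168.56514819 238.77185696]
```

View pics/g3.png

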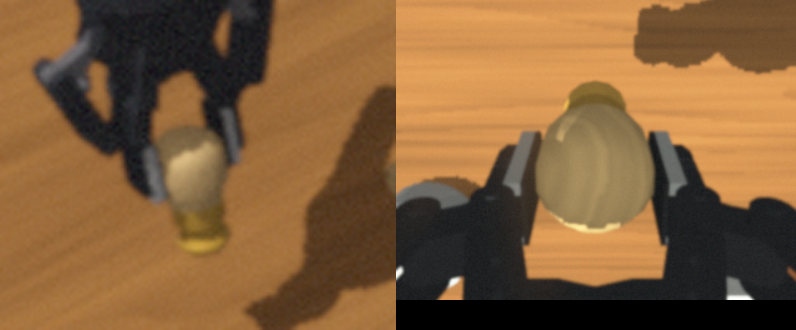

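The handle hangs straight in the pads with 8 mm or more of grip. Now I'll carry it to the long tray and stop just short of the socket for a relative check.

```bash
python3 -m crank '[[[0,0.5,-1,0,0,0,30],[-0.4,1,-1,0,0,0,30],[-0.4,1,0,0,0,0,30],[-0.4,1,0,0,0,0,30],[-0.4,1,0,0,0,0,30],[-0.4,1,0,0,0,0,30],[-0.4,1,0,0,0,0,30],[-0.4,1,0,0,0,0,30]]]'
python3 -m crank '[[[-0.4,1,0,0,0,0,30],[-0.4,1,0,0,0,0,30],[-0.4,1,0,0,0,0,30],[-0.4,1,0,0,0,0,30],[-0.4,1,0,0,0,0,30],[-0.4,1,0,0,0,0,30],[-0.4,1,0,0,0,0,30],[-0.4,1,0,0,0,0,30]]]'
python3 -m crank '[[[-0.4,1,0,0,0,0,30],[-0.4,1,0,0,0,0,30],[-0.4,0.6,0.5,0,0,0,30],[-0.4,0,0.8,0,0,0,30],[-0.4,0,0.8,0,0,0,30],[-0.4,0,0,0,0,0,30],[0,0,0,0,0,0,30],[0,0,0,0,0,0,30]]]'
python3 - <<'E'
from m import *
T=pose();I=capture("wrist");np.save("w5.npy",T);cv2.imwrite("pics/w5.png",I)
go(654,238.8,95,0)
E
```

```text
time_s: 11.0
eef_pos: [512.4, -100.9, 154.3]
ee_rot: [-0.001, -0.0, 1.0, 0.0]
force: [-0.2, -0.2, -1.3]
grip_width: 0.47
grip_force: 50.9
time_s: 11.8
eef_pos: [592.3, 99.1, 154.0]
ee_rot: [-0.001, -0.0, 1.0, 0.0]
force: [0.9, 0.0, -0.3]
grip_width: 0.47
grip_force: 50.9
time_s: 12.6
eef_pos: [652.0, 163.0, 102.2]
ee_rot: [-0.0, -0.0, 1.0, -0.0]
force: [0.2, 0.6, -0.5]
grip_width: 0.472
grip_force: 50.9
at [652.  163.  102.7] yaw 0.0 shift [-0.08  3.03  0.31] turn [-0. -0.  0.] shift in goal axes [-0.08  3.03  0.31]
```

View pics/w5.png

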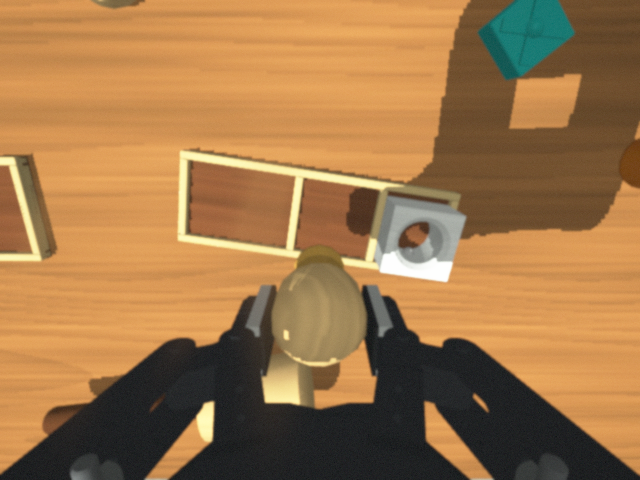

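The socket's bore shows at about (420,240) and the brass foot peeks out at (320,250). I'll compute both with the same camera so the calibration bias cancels.

```bash
python3 - <<'E'
from m import *
I=cv2.imread("pics/w5.png");T=np.load("w5.npy");c=cam("wrist",T);H=cv2.cvtColor(I,cv2.COLOR_BGR2HSV)
M=((H[...,1]<45)&(H[...,2]>150)).astype(np.uint8);M[:,:340]=0;M[:180]=0;M[295:]=0;M[:,480:]=0
M=cv2.morphologyEx(M,cv2.MORPH_OPEN,np.ones((3,3)))
print([H[p[1],p[0]].tolist() for p in ((395,205),(378,235),(440,270),(420,225),(435,240),(320,252))])
for t in (180,200,210):
  M2=(M*(H[...,2]>t)).astype(np.uint8);k=max(cv2.findContours(M2,cv2.RETR_EXTERNAL,cv2.CHAIN_APPROX_NONE)[0],key=cv2.contourArea)
  r=cv2.minAreaRect(k);hu=cv2.convexHull(k);q=cv2.approxPolyDP(hu,6,True)[:,0];print(t,r,q.tolist());P=px2w(c,q,42);print(P[:,:2].round(1).tolist(),P.mean(0)[:2].round(1))
# foot of handle prediction
b=T[2,3]-17.9;x,y=T[:2,3];a=np.linspace(0,2*np.pi,72)
for rad,z in ((12,b),(15,b+4),(15,b+34),(21,b+46),(21,b+64)):
  p=w2px(c,np.c_[x+rad*np.cos(a),y+rad*np.sin(a),a*0+z]);print(rad,z-b,"u",p[:,0].min().round(1),p[:,0].max().round(1),"v",p[:,1].min().round(1),p[:,1].max().round(1))
col=H[:,320];print([(v,col[v].tolist()) for v in range(236,262,2)])
row=H[255];print([(u,row[u].tolist()) for u in list(range(292,304,2))+list(range(336,350,2))])
row=H[312];print([(u,row[u].tolist()) for u in list(range(266,280,2))+list(range(358,372,2))])
E
```

```text
[[39, 12, 146], [24, 55, 134], [60, 1, 255], [11, 141, 85], [38, 8, 125], [20, 161, 147]]
180 ((411.5870056152344, 265.0041198730469), (77.65052795410156, 25.46852684020996), 11.458752632141113) [[451, 266], [443, 281], [382, 272], [374, 255], [377, 245]]
[[671.8, 263.7], [684.2, 259.1], [676.8, 212.0], [662.9, 205.2], [655.0, 207.0]] [670.1 229.4]
200 ((414.54766845703125, 265.1821594238281), (72.34069061279297, 23.141111373901367), 8.530765533447266) [[378, 265], [392, 251], [451, 261], [446, 281]]
[[671.0, 208.7], [659.7, 218.4], [667.7, 263.2], [684.2, 261.4]] [670.7 237.9]
210 ((415.1723937988281, 265.3508605957031), (71.0550765991211, 22.99277114868164), 8.530765533447266) [[382, 256], [397, 251], [451, 266], [446, 281], [382, 272]]
[[663.7, 211.2], [659.7, 222.1], [671.8, 263.7], [684.2, 261.4], [676.8, 212.0]] [671.2 234.1]
12 0.0 u 297.5 336.6 v 245.2 281.4
15 4.0 u 292.1 341.9 v 242.7 288.7
15 34.0 u 287.6 345.8 v 262.6 314.9
21 46.0 u 272.9 360.2 v 260.7 338.3
21 64.0 u 267.3 365.2 v 277.5 362.6
[(236, [12, 159, 156]), (238, [12, 164, 159]), (240, [12, 158, 168]), (242, [11, 155, 165]), (244, [15, 167, 145]), (246, [20, 160, 139]), (248, [19, 157, 148]), (250, [20, 159, 144]), (252, [20, 161, 147]), (254, [20, 160, 132]), (256, [20, 164, 120]), (258, [20, 163, 119]), (260, [20, 162, 118])]
[(292, [26, 79, 252]), (294, [27, 72, 253]), (296, [27, 72, 253]), (298, [24, 102, 234]), (300, [20, 144, 158]), (302, [20, 160, 140]), (336, [20, 161, 136]), (338, [20, 157, 133]), (340, [18, 143, 118]), (342, [18, 121, 116]), (344, [16, 126, 113]), (346, [13, 135, 119]), (348, [12, 145, 146])]
[(266, [15, 111, 71]), (268, [18, 124, 66]), (270, [17, 105, 78]), (272, [19, 112, 125]), (274, [19, 111, 142]), (276, [18, 111, 149]), (278, [19, 112, 152]), (358, [19, 113, 156]), (360, [20, 111, 147]), (362, [20, 116, 145]), (364, [20, 109, 131]), (366, [21, 91, 84]), (368, [120, 29, 26]), (370, [160, 27, 28])]
```

```bash
python3 - <<'E'
from m import *
I=cv2.imread("pics/w5.png");T=np.load("w5.npy");c=cam("wrist",T);H=cv2.cvtColor(I,cv2.COLOR_BGR2HSV)
for s,v in ((25,115),(35,100),(25,135)):
  M=((H[...,1]<s)&(H[...,2]>v)).astype(np.uint8);M[:,:350]=0;M[:185]=0;M[290:]=0;M[:,475:]=0
  M=cv2.morphologyEx(M,cv2.MORPH_OPEN,np.ones((3,3)));k=max(cv2.findContours(M,cv2.RETR_EXTERNAL,cv2.CHAIN_APPROX_NONE)[0],key=cv2.contourArea)
  hu=cv2.convexHull(k)
  P=px2w(c,hu[:,0],42)[:,:2].astype(np.float32);r=cv2.minAreaRect(P);print(np.round(r[0],1),np.round(r[1],1),round(r[2],1),cv2.approxPolyDP(hu,5,True)[:,0].tolist())
E
```

```text
[651.3 237.1] [58.8 58. ] 81.2 [[388, 197], [446, 205], [464, 216], [446, 280], [380, 270], [375, 254]]
[651.2 237. ] [59.  58.3] 81.2 [[389, 196], [447, 205], [465, 216], [446, 280], [380, 271], [375, 252]]
[651.8 237.1] [58.7 56.8] 81.1 [[395, 199], [449, 207], [464, 216], [446, 280], [380, 270], [377, 244]]
```

```bash
python3 -m crank '[[[-0.07,1,0,0,0,0,30],[0,1,0,0,0,0,30],[0,0.98,0,0,0,0,30],[0,0,0.8,0,0,0,30],[0,0,0.7,0,0,0,30],[0,0,0,0,0,0,30],[0,0,0.2,0,0,0,30],[0,0,0.2,0,0,0,30]]]'
```

```text
time_s: 13.45
eef_pos: [654.6, 237.4, 56.6]
ee_rot: [0.001, -0.0, 1.0, 0.0]
force: [0.0, 0.3, -1.1]
grip_width: 0.471
grip_force: 50.9
```

```bash
python3 - <<'E'
from m import *
a=capture("wrist")[180:420,160:480]
I=capture("scene");c=cam("scene");p=w2px(c,pose()[:3,3])[0]
x,y=p.astype(int);k=I[y-65:y+35,x-60:x+60];J=cv2.resize(k,None,fx=3.3,fy=3.3,interpolation=cv2.INTER_CUBIC);b=cv2.resize(a,(400,300));h=max(J.shape[0],300)
C=np.zeros((h,J.shape[1]+400,3),np.uint8);C[:J.shape[0],:J.shape[1]]=J;C[:300,J.shape[1]:]=b;cv2.imwrite("pics/g4.png",C);go(653.8,237.5,45,0)
E
```

```text
at [654.  237.3  55.4] yaw 0.0 shift [0.01 0.01 0.41] turn [-0. -0.  0.] shift in goal axes [0.01 0.01 0.41]
```

View pics/g4.png

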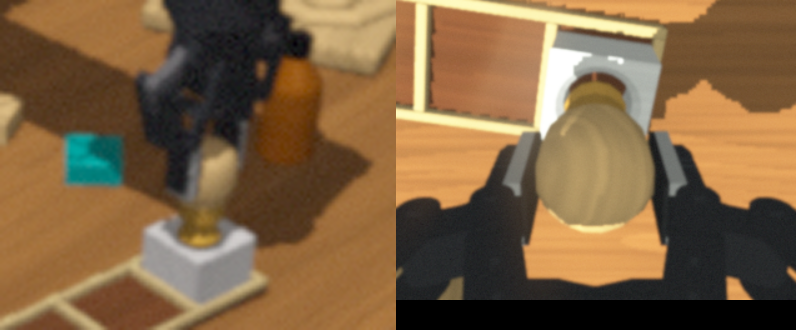

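The foot is centred in the bore mouth, so I'll keep going down and push.

```bash
python3 -m crank '[[[0,0,0.2,0,0,0,30],[0,0,0.2,0,0,0,30],[0,0,0.2,0,0,0,30],[0,0,0.1,0,0,0,30],[0,0,0,0,0,0,30],[0,0,0,0,0,0,30],[0,0,0,0,0,0,30],[0,0,0,0,0,0,30]]]' 90
```

```text
time_s: 14.35
eef_pos: [654.1, 237.5, 38.1]
ee_rot: [0.0, -0.0, 1.0, 0.0]
force: [-0.3, -0.0, -0.6]
grip_width: 0.46
grip_force: 90.5
```

```bash
python3 -m crank '[[[0,0,0.1,0,0,0,30],[0,0,0.1,0,0,0,30],[0,0,0.1,0,0,0,30],[0,0,0.1,0,0,0,30],[0,0,0.1,0,0,0,30],[0,0,0.05,0,0,0,30],[0,0,0,0,0,0,30],[0,0,0,0,0,0,30]]]' 90
```

```text
time_s: 15.15
eef_pos: [653.7, 237.6, 23.6]
ee_rot: [-0.0, -0.0, 1.0, 0.0]
force: [2.2, 1.1, -2.1]
grip_width: 0.46
grip_force: 90.8
```

```bash
python3 -m crank '[[[0,0,0.04,0,0,0,30],[0,0,0.04,0,0,0,30],[0,0,0.02,0,0,0,30],[0,0,0,0,0,0,30],[0,0,0,0,0,0,30],[0,0,0,0,0,0,30],[0,0,0,0,0,0,30],[0,0,0,0,0,0,30]]]' 90
```

```text
time_s: 15.95
eef_pos: [654.3, 237.6, 23.5]
ee_rot: [0.001, -0.0, 1.0, 0.0]
force: [-3.1, 0.1, 11.9]
grip_width: 0.459
grip_force: 92.3
```

The handle bottomed at 23.5 with 12 N, so it is home: resting on the balls it would read 36. Next is the block.

```bash
python3 -m crank '[[[0,0,0,0,0,0,70],[0,0,0,0,0,0,70],[0,0,-0.4,0,0,0,70],[0,0,-1,0,0,0,70],[0,0,-1,0,0,0,70],[0,0,-1,0,0,0,70],[1,0.4,0,0,0,0,70],[1,0.4,0,0,0,0,70]]]' 50
python3 -m crank '[[[1,0.4,0,0,0,0,70],[1,0.4,0,0,0,0,70],[1,0.4,0,0,0,0,70],[1,0.4,0,0,0,0,70],[1,0,0,0,0,0,70],[1,0,0,0,0,0,70],[1,0,0,0,0,0,70],[0.79,0,0,0,0,0,70]]]'
python3 -m crank '[[[0,0,0.5,0,0,-0.92,70],[0,0,0.5,0,0,-0.92,70],[0,0,0.5,0,0,-0.92,70],[0,0,0,0,0,0,70],[0,0,0,0,0,0,70],[0,0,0,0,0,0,70],[0,0,0,0,0,0,70],[0,0,0,0,0,0,70]]]'
python3 - <<'E'
from m import *
T=pose();I=capture("wrist");np.save("w6.npy",T);cv2.imwrite("pics/w6.png",I);c=cam("wrist",T)
s=capture("scene");cs=cam("scene");x,y=w2px(cs,[653.5,239,60])[0].astype(int);J=cv2.resize(s[y-40:y+50,x-55:x+55],None,fx=3,fy=3,interpolation=cv2.INTER_CUBIC)
K=I[120:360,160:480];C=np.zeros((300,J.shape[1]+400,3),np.uint8);C[:J.shape[0],:J.shape[1]]=J[:300];C[:300,J.shape[1]:]=cv2.resize(K,(400,300));cv2.imwrite("pics/g5.png",C)
p=w2px(cs,[[653.5,239,80],[653.5,239,6]]).round();print(p.tolist(),x-55,y-40,J.shape)
for k in blobs(I,(18,0,190),(32,140,255),300,5,(220,120,420,360)):
    r=cv2.minAreaRect(px2w(c,k[:,0],22)[:,:2].astype(np.float32));print(np.round(r[0],1),np.round(r[1],1),round(r[2],1))
go(409.3,297.8,-10,22)
E
```

```text
time_s: 16.75
eef_pos: [603.8, 257.4, 107.8]
ee_rot: [0.001, 0.0, 1.0, 0.0]
force: [1.1, 0.2, 0.1]
grip_width: 0.823
grip_force: 0.0
time_s: 17.55
eef_pos: [408.0, 297.4, 107.2]
ee_rot: [0.0, -0.0, 1.0, 0.0]
force: [0.4, -0.5, 0.0]
grip_width: 0.819
grip_force: 0.0
time_s: 18.35
eef_pos: [409.4, 297.4, 69.6]
ee_rot: [0.0, -0.191, 0.982, 0.0]
force: [0.2, -0.1, -0.2]
grip_width: 0.821
grip_force: 0.0
[[432.0, 182.0], [429.0, 210.0]] 376 149 (270, 330, 3)
[409.4 299.4] [41.9 41.9] 23.3
at [409.3 297.4  69.4] yaw 22.1 shift [-0.    0.02  3.17] turn [-0.    0.    0.01] shift in goal axes [-0.01  0.02  3.17]
```

View pics/g5.png

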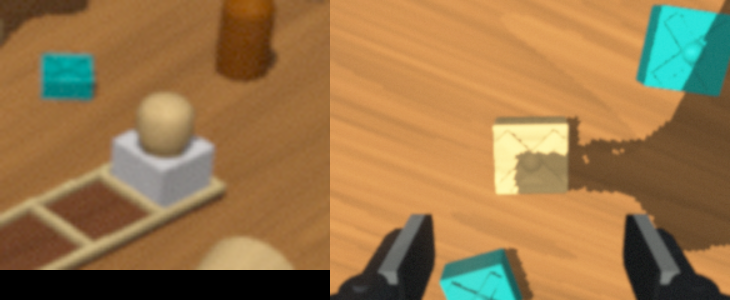

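The dome is home, with no brass showing. The block lies square under the tool between the fingers. I'll lower the gripper, feeling for the bench.

```bash
python3 -m crank '[[[0,0,1,0,0,0,62],[0,0,1,0,0,0,62],[0,0,0.7,0,0,0,62],[0,0,0.3,0,0,0,62],[0,0,0,0,0,0,62],[0,0,0.1,0,0,0,62],[0,0,0.1,0,0,0,62],[0,0,0,0,0,0,62]]]'
python3 - <<'E'
from m import *
s=capture("scene");cs=cam("scene");T=pose();x,y=w2px(cs,[410,297.5,10])[0].astype(int);J=cv2.resize(s[y-40:y+30,x-50:x+50],None,fx=4,fy=4,interpolation=cv2.INTER_CUBIC)
K=capture("wrist")[180:400,160:480];C=np.zeros((300,J.shape[1]+400,3),np.uint8);C[:J.shape[0],:J.shape[1]]=J[:300];C[:275,J.shape[1]:]=cv2.resize(K,(400,275));cv2.imwrite("pics/g6.png",C)
E
```

```text
time_s: 19.25
eef_pos: [409.4, 297.4, -10.6]
ee_rot: [0.0, -0.192, 0.981, 0.0]
force: [0.2, -0.6, 0.0]
grip_width: 0.729
grip_force: 0.0
```

View pics/g6.png

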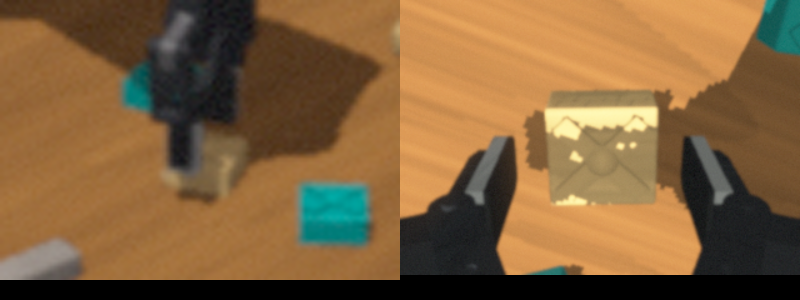

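```bash
python3 -m crank '[[[0,0.05,0.2,0,0,0,62],[0,0,0.16,0,0,0,62],[0,0,0,0,0,0,62],[0,0,0,0,0,0,30],[0,0,0,0,0,0,30],[0,0,0,0,0,0,30],[0,0,0,0,0,0,30],[0,0,0,0,0,0,30]]]' 50
python3 -m crank '[[[0,0,0,0,0,0,30],[0,0,-0.5,0,0,0,30],[0,0,-1,0,0,0,30],[0,0,-1,0,0,0,30],[0,0,-0.5,0,0,0,30],[0,0,0,0,0,0,30],[0,0,0,0,0,0,30],[0,0,0,0,0,0,30]]]'
python3 - <<'E'
from m import *
s=capture("scene");cs=cam("scene");T=pose();x,y=w2px(cs,[410,297.5,80])[0].astype(int);J=cv2.resize(s[y-30:y+40,x-50:x+50],None,fx=4,fy=4,interpolation=cv2.INTER_CUBIC)
K=capture("wrist")[180:400,160:480];C=np.zeros((300,J.shape[1]+400,3),np.uint8);C[:J.shape[0],:J.shape[1]]=J[:300];C[:275,J.shape[1]:]=cv2.resize(K,(400,275));cv2.imwrite("pics/g7.png",C)
E
```

```text
time_s: 20.15
eef_pos: [409.0, 298.6, -19.5]
ee_rot: [0.0, -0.192, 0.981, 0.0]
force: [-0.4, -0.1, 6.4]
grip_width: 0.474
grip_force: 51.0
time_s: 20.95
eef_pos: [408.2, 298.2, 54.0]
ee_rot: [-0.001, -0.192, 0.981, -0.0]
force: [-0.1, -0.9, -1.3]
grip_width: 0.472
grip_force: 50.5
```

View pics/g7.png

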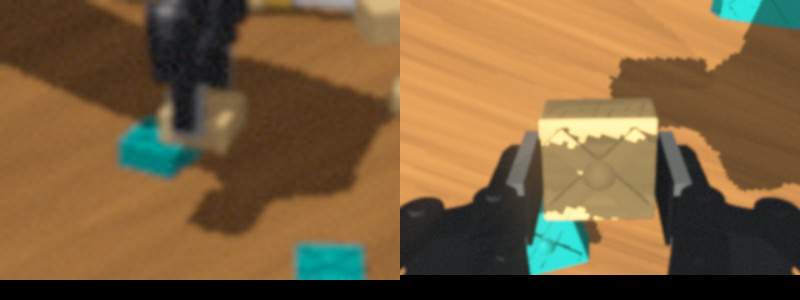

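The block hangs level in the pads. That is my last allowed view, so from here I work from numbers only. I'll turn so the fingers close across the tray, clear of the socket.

```bash
python3 -m crank '[[[0,0,-0.1,0,0,-0.925,30],[0,0,-0.1,0,0,-0.925,30],[0,0,0,0,0,-0.925,30],[0,0,0,0,0,-0.925,30],[0,0,0,0,0,-0.925,30],[0,0,0,0,0,-0.925,30],[0,0,0,0,0,-0.925,30],[0,0,0,0,0,-0.925,30]]]'
python3 - <<'E'
from m import *
print(sense()["joints"]);go(643.4,168.9,20,81.2)
E
```

```text
time_s: 21.85
eef_pos: [408.5, 298.4, 59.5]
ee_rot: [-0.001, -0.654, 0.757, 0.0]
force: [-0.1, 0.0, -0.6]
grip_width: 0.475
grip_force: 50.4
[ 3.98821065e-01  4.39463514e-01  1.73185950e+00  2.00030462e-05
  9.71451183e-01 -2.59639485e+00]
at [408.5 298.4  59.5] yaw 81.6 shift [  3.75 -10.05   1.57] turn [ 0.01 -0.    0.05] shift in goal axes [  3.68 -10.08   1.58]
```

```bash
python3 -m crank '[[[0.9,-1,0,0,0,0,30],[0.9,-1,0,0,0,0,30],[0.9,-1,0,0,0,0,30],[0.98,-1,0,0,0,0,30],[0,-1,0,0,0,0,30],[0,-1,0,0,0,0,30],[0,-1,0,0,0,0,30],[0,-1,0,0,0,0,30]]]'
python3 -m crank '[[[0,-1,0,0,0,0,30],[0,-1,0,0,0,0,30],[0,0,0,0,0,0.05,30],[0,0,0.5,0,0,0,30],[0,0,0.6,0,0,0,30],[0,0,0.5,0,0,0,30],[0,0,0,0,0,0,30],[0,0,0,0,0,0,30]]]'
python3 - <<'E'
from m import *
T=pose();c=cam("wrist",T);I=capture("wrist");cv2.imwrite("pics/w7.png",I)
go(643.4,168.9,-12.5,81.2)
# block edges & rim in the picture
print("block/rim px",w2px(c,[[643.4,168.9,T[2,3]+19.5+20]]).round(0))
E
```

```text
time_s: 22.65
eef_pos: [593.1, 178.5, 59.3]
ee_rot: [-0.001, -0.65, 0.76, -0.001]
force: [0.0, -0.2, 0.8]
grip_width: 0.478
grip_force: 50.6
time_s: 23.45
eef_pos: [641.1, 175.2, 19.9]
ee_rot: [-0.003, -0.645, 0.764, -0.004]
force: [0.0, -0.1, 0.9]
grip_width: 0.477
grip_force: 50.6
at [641.5 175.3  20.5] yaw 80.3 shift [ 0.23 -0.12  1.32] turn [-0.02 -0.06 -0.12] shift in goal axes [ 0.24 -0.12  1.32]
block/rim px [[310. 299.]]
```

```bash
python3 -m crank '[[[0.24,-0.12,0,0,-0.06,-0.1,30],[0,0,0,0,0,0,30],[0,0,0.4,0,0,0,30],[0,0,0.4,0,0,0,30],[0,0,0.2,0,0,0,30],[0,0,0.2,0,0,0,30],[0,0,0,0,0,0,30],[0,0,0,0,0,0,30]]]'
python3 -c "
from h import *
go(643.4,168.9,-13.5,81.2)"
```

```text
time_s: 24.3
eef_pos: [643.0, 173.3, -9.8]
ee_rot: [-0.002, -0.646, 0.763, -0.004]
force: [0.8, -0.1, -0.7]
grip_width: 0.475
grip_force: 50.6
at [643.  173.3  -9.8] yaw 80.5 shift [ 0.17 -0.04  0.15] turn [-0.03 -0.06 -0.09] shift in goal axes [ 0.17 -0.04  0.15]
```

```bash
python3 -c "
from h import *
print(np.round(sense()['joints'],3))"
python3 -m crank '[[[0.15,0,0,0,-0.06,0.15,30],[0,0,0,0,0,0,30],[0,0,0,0,0,0,30],[0,0,0,0,0,0,30],[0,0,0.06,0,0,0,30],[0,0,0.06,0,0,0,30],[0,0,0.06,0,0,0,30],[0,0,0,0,0,0,30]]]'
python3 -c "
from h import *
print(np.round(sense()['joints'],3));go(643.4,168.9,-13.5,81.2)"
```

```text
[ 0.092  0.833  1.235 -0.01   1.07  -2.88 ]
time_s: 25.1
eef_pos: [642.3, 169.7, -13.5]
ee_rot: [0.002, -0.638, 0.77, -0.002]
force: [-3.8, -0.6, 6.9]
grip_width: 0.472
grip_force: 51.5
[ 8.300e-02  8.330e-01  1.247e+00 -1.000e-03  1.057e+00 -2.872e+00]
at [642.3 169.7 -13.5] yaw 79.3 shift [ 0.02 -0.05  0.  ] turn [-0.03  0.   -0.23] shift in goal axes [ 0.02 -0.05  0.  ]
```

The block touched down at −13.5, the predicted height. Joint 6 is at its range end, so I'll release, rise and unwind a half turn for the stone.

```bash
python3 -m crank '[[[0,0,0,0,0,0,62],[0,0,0,0,0,0,62],[0,0,-0.5,0,0,0,62],[0,0,-1,0,0,0,62],[0,0,-1,0,0,0,62],[0,0,-1,0,0,0,62],[0,0,-1,0,0,1,62],[0,0,-0.5,0,0,1,62]]]'
python3 -m crank '[[[0,0,0,0,0,1,62],[0,0,0,0,0,1,62],[0,0,0,0,0,1,62],[0,0,0,0,0,1,62],[0,0,0,0,0,1,62],[0,0,0,0,0,1,62],[0,0,0,0,0,1,62],[0,0,0,0,0,1,62]]]'
python3 -m crank '[[[0,0,0,0,0,1,62],[0,0,0,0,0,1,62],[0,0,0,0,0,1,62],[0,0,0,0,0,1,62],[0,0,0,0,0,1,62],[0,0,0,0,0,1,62],[0,0,0,0,0,1,62],[0,0,0,0,0,1,62]]]'
python3 -m crank '[[[0,0,0,0,0,1,62],[0,0,0,0,0,1,62],[0,0,0,0,0,1,62],[0,0,0,0,0,1,62],[0,0,0,0,0,0.2,62],[0,0,0,0,0,0,62],[0,0,0,0,0,0,62],[0,0,0,0,0,0,62]]]'
python3 - <<'E'
from m import *
print(np.round(sense()["joints"],2));go(420.2,129,60,-98)
E
```

```text
time_s: 25.9
eef_pos: [642.6, 169.8, 114.2]
ee_rot: [0.004, -0.523, 0.853, -0.002]
force: [-0.2, -0.4, 0.1]
grip_width: 0.723
grip_force: 0.0
time_s: 26.7
eef_pos: [641.8, 169.7, 111.6]
ee_rot: [0.003, 0.009, 1.0, -0.0]
force: [0.1, 0.7, 0.1]
grip_width: 0.728
grip_force: 0.0
time_s: 27.5
eef_pos: [641.8, 169.7, 111.6]
ee_rot: [0.002, 0.537, 0.843, 0.001]
force: [0.5, -0.0, 0.4]
grip_width: 0.725
grip_force: 0.0
time_s: 28.3
eef_pos: [641.7, 169.7, 110.8]
ee_rot: [0.002, 0.756, 0.655, 0.002]
force: [0.7, 0.7, -0.4]
grip_width: 0.726
grip_force: 0.0
[ 0.08  0.69  1.15 -0.    1.29  0.23]
at [641.7 169.7 110.8] yaw -98.2 shift [-2.87 -8.55  1.99] turn [ 0.03 -0.   -0.02] shift in goal axes [-2.84 -8.55  2.03]
```

```bash
python3 -m crank '[[[-0.4,-1,0,0,0,0,62],[-0.4,-1,0,0,0,0,62],[-0.4,-1,0,0,0,0,62],[-0.4,-1,0,0,0,0,62],[-0.4,-1,0,0,0,0,62],[-0.4,-1,0.5,0,0,0,62],[-0.4,-1,0.5,0,0,0,62],[0,-0.55,0.5,0,0,0,62]]]'
python3 -m crank '[[[0,0,0.5,0,0,0,62],[0,0,0,0,0,0,62],[0,0,0,0,0,0,62],[0,0,0,0,0,0,62],[0,0,0,0,0,0,62],[0,0,0,0,0,0,62],[0,0,0,0,0,0,62],[0,0,0,0,0,0,62]]]'
python3 - <<'E'
from m import *
T=pose();I=capture("wrist");np.save("w8.npy",T);cv2.imwrite("pics/w8.png",I);c=cam("wrist",T)
H=cv2.cvtColor(I,cv2.COLOR_BGR2HSV)
M=((H[...,1]<70)&(H[...,2]>60)).astype(np.uint8)
for k in cv2.findContours(cv2.morphologyEx(M,cv2.MORPH_OPEN,np.ones((3,3))),cv2.RETR_EXTERNAL,cv2.CHAIN_APPROX_NONE)[0]:
    if cv2.contourArea(k)>500:
        r=cv2.minAreaRect(px2w(c,k[:,0],18)[:,:2].astype(np.float32));print(cv2.boundingRect(k),np.round(r[0],1),np.round(r[1],1),round(r[2],1))
go(420.2,129,60,-98)
E
```

```text
time_s: 29.1
eef_pos: [443.3, 127.1, 72.1]
ee_rot: [0.002, 0.756, 0.654, 0.001]
force: [1.7, 0.5, 0.8]
grip_width: 0.726
grip_force: 0.0
time_s: 29.9
eef_pos: [445.1, 127.5, 59.8]
ee_rot: [0.002, 0.756, 0.654, 0.002]
force: [-0.1, 0.5, -0.5]
grip_width: 0.726
grip_force: 0.0
(136, 377, 54, 42) [304.6  21.7] [48.8 31.2] 8.5
(449, 373, 31, 42) [542.4 -10.7] [24.1 44.4] 0.3
(393, 290, 34, 54) [504.5  67.9] [13.3 49.2] 12.9
(212, 290, 34, 54) [371.8  87.5] [48.9 13.1] 60.0
(265, 201, 37, 90) [422.  133.5] [64.5 23.4] 82.1
(590, 0, 50, 67) [632.8 232.2] [32.5 29.4] 81.3
at [445.1 127.5  59.8] yaw -98.3 shift [-0.09 -0.99 -0.01] turn [ 0.03 -0.   -0.03] shift in goal axes [-0.08 -1.   -0.01]
```

```bash
python3 -m crank '[[[0,-0.5,0,0,0,0,50],[0,-0.5,0,0,0,0,50],[0,0,1,0,0,0,50],[0,0,1,0,0,0,50],[0,0,0.8,0,0,0,50],[0,0,0.2,0,0,0,50],[0,0,0,0,0,0,50],[0,0,0,0,0,0,50]]]'
python3 -m crank '[[[0,0,0.1,0,0,0,50],[0,0,0.1,0,0,0,50],[0,0,0,0,0,0,50],[0,0,0,0,0,0,15],[0,0,0,0,0,0,15],[0,0,0,0,0,0,15],[0,0,0,0,0,0,15],[0,0,0,0,0,0,15]]]' 50
```

```text
time_s: 30.75
eef_pos: [421.3, 131.2, -14.5]
ee_rot: [0.002, 0.756, 0.654, 0.002]
force: [-0.3, -0.1, 0.3]
grip_width: 0.584
grip_force: 0.0
time_s: 31.55
eef_pos: [420.9, 131.1, -20.0]
ee_rot: [0.002, 0.756, 0.654, 0.002]
force: [-1.2, -0.3, 6.7]
grip_width: 0.263
grip_force: 49.7
```

```bash
python3 -m crank '[[[0,0,0,0,0,0,15],[0,0,0,0,0,0,15],[0,0,-0.5,0,0,0,15],[0,0,-1,0,0,0,15],[0,0,-1,0,0,0,15],[0,0,-0.5,0,0,0,15],[0,0,0,0,0,0,15],[0,0,0,0,0,0,15]]]' 50
python3 - <<'E'
from m import *
T=pose();I=capture("wrist");cv2.imwrite("pics/w9.png",I);c=cam("wrist",T)
H=cv2.cvtColor(I,cv2.COLOR_BGR2HSV)
M=((H[...,1]<70)&(H[...,2]>60)).astype(np.uint8);M[:,:230]=0;M[:,410:]=0
for k in cv2.findContours(cv2.morphologyEx(M,cv2.MORPH_OPEN,np.ones((3,3))),cv2.RETR_EXTERNAL,cv2.CHAIN_APPROX_NONE)[0]:
    if cv2.contourArea(k)>300:
        P=px2w(c,k[:,0],T[2,3]+20+18);Q=(P-T[:3,3])@T[:3,:3];print(cv2.boundingRect(k),"tool x",Q[:,0].min().round(1),Q[:,0].max().round(1),"y",Q[:,1].min().round(1),Q[:,1].max().round(1))
print(np.round(sense()["joints"],2));go(632.2,97.3,40,-98.8)
E
```

```text
time_s: 32.35
eef_pos: [420.0, 131.1, 54.2]
ee_rot: [0.002, 0.756, 0.654, 0.001]
force: [-0.8, -0.7, -1.0]
grip_width: 0.263
grip_force: 49.2
(269, 236, 99, 132) tool x -29.2 37.2 y -22.9 22.0
[ 0.04  0.32  1.93 -0.    0.88  0.18]
at [419.8 131.1  53.8] yaw -98.3 shift [-0.11  8.6   0.58] turn [0.02 0.   0.06] shift in goal axes [-0.04  8.6   0.55]
```

```bash
python3 -m crank '[[[-0.15,1,0,0,0,0.06,15],[0,1,0,0,0,0,15],[0,1,0,0,0,0,15],[0,1,0,0,0,0,15],[0,1,0,0,0,0,15],[0,1,0,0,0,0,15],[0,1,0,0,0,0,15],[0,1,0,0,0,0,15]]]'
python3 -m crank '[[[0,0.6,0,0,0,0,15],[0,0,0,0,0,0,15],[0,0,0,0,0,0,15],[0,0,0,0,0,0,15],[0,0,0,0,0,0,15],[0,0,0,0,0,0,15],[0,0,0.7,0,0,0,15],[0,0,0.7,0,0,0,15]]]'
python3 -c "
from h import *
go(632,94.5,-8,-98.8)"
```

```text
time_s: 33.2
eef_pos: [617.8, 97.0, 53.9]
ee_rot: [0.001, 0.759, 0.651, 0.001]
force: [0.2, 0.0, -1.2]
grip_width: 0.265
grip_force: 49.3
time_s: 34.0
eef_pos: [632.6, 95.0, 20.8]
ee_rot: [0.002, 0.759, 0.651, 0.002]
force: [-0.2, 0.4, -0.7]
grip_width: 0.264
grip_force: 49.3
at [632.6  95.   20.8] yaw -98.7 shift [-0.02 -0.03  1.15] turn [ 0.04 -0.    0.01] shift in goal axes [-0.02 -0.02  1.15]
```

```bash
python3 -m crank '[[[0,0,0.4,0,0,0,15],[0,0,0.4,0,0,0,15],[0,0,0.3,0,0,0,15],[0,0,0.1,0,0,0,15],[0,0,0.1,0,0,0,15],[0,0,0.1,0,0,0,15],[0,0,0,0,0,0,15],[0,0,0,0,0,0,15]]]'
```

```text
time_s: 34.8
eef_pos: [633.0, 94.9, -13.9]
ee_rot: [0.002, 0.759, 0.651, 0.002]
force: [0.4, -0.2, 0.9]
grip_width: 0.266
grip_force: 49.5
```

```bash
python3 -m crank '[[[0,0,0.05,0,0,0,15],[0,0,0,0,0,0,15],[0,0,0,0,0,0,34],[0,0,0,0,0,0,34],[0,0,-0.5,0,0,0,34],[0,0,-1,0,0,0,34],[0,0,-1,0,0,0,50],[0,0,-1,0,0,0,50]]]'
python3 -m crank '[[[0,0,-1,0,0,-0.84,50],[0,0,0,0,0,-0.84,50],[0,0,0,0,0,0,50],[0,0,0,0,0,0,50],[0,0,0,0,0,0,50],[0,0,0,0,0,0,50],[0,0,0,0,0,0,50],[0,0,0,0,0,0,50]]]'
python3 -c "
from h import *
go(446.5,-132.5,100,-85.3)"
```

```text
time_s: 35.6
eef_pos: [632.3, 94.9, 73.7]
ee_rot: [0.002, 0.759, 0.651, 0.002]
force: [0.3, 0.3, 0.8]
grip_width: 0.585
grip_force: 0.0
time_s: 36.4
eef_pos: [632.1, 94.9, 96.8]
ee_rot: [0.002, 0.678, 0.735, 0.001]
force: [-0.5, 0.3, -0.9]
grip_width: 0.585
grip_force: 0.0
at [632.1  94.9  96.8] yaw -85.3 shift [-8.46 -8.14 -0.16] turn [ 0.03  0.01 -0.01] shift in goal axes [-8.46 -8.14 -0.13]
```

```bash
python3 -m crank '[[[-0.8,-0.8,0,0,0,0,50],[-0.8,-0.8,0,0,0,0,50],[-0.8,-0.8,0,0,0,0,50],[-0.8,-0.8,0,0,0,0,50],[-0.8,-0.8,0,0,0,0,50],[-0.8,-0.8,0,0,0,0,50],[-0.8,-0.8,0,0,0,0,50],[-0.8,-0.8,0,0,0,0,50]]]'
python3 -m crank '[[[-0.8,-0.8,0,0,0,0,50],[-0.8,-0.8,0,0,0,0,50],[-0.46,-0.14,0,0,0,0,50],[0,0,0,0,0,0,50],[0,0,0,0,0,0,50],[0,0,0,0,0,0,50],[0,0,0,0,0,0,50],[0,0,0,0,0,0,50]]]'
python3 - <<'E'
from m import *
T=pose();I=capture("wrist");np.save("w10.npy",T);cv2.imwrite("pics/w10.png",I);c=cam("wrist",T)
def rep(I,c,z,lo,hi,roi,amin=300):
    for k in blobs(I,lo,hi,amin,3,roi):
        r=cv2.minAreaRect(px2w(c,k[:,0],z)[:,:2].astype(np.float32));print(cv2.boundingRect(k),np.round(r[0],1),np.round(r[1],1),round(r[2],1))
rep(I,c,74,(18,0,90),(34,150,255),(230,120,410,360))
print("topcam");t=capture("top");cv2.imwrite("pics/top1.png",t);ct=cam("top")
O=np.array([641.9,159.5]);d=np.array([.153,.988])
for n,y,z in (("block",16,22),("stone",-63,24)):
    p=w2px(ct,[*(O+y*d),z])[0].astype(int);print(n,p)
    x,y=p;rep(t,ct,26 if n=="block" else 24,(18,0,170) if n=="block" else (0,0,60),(34,135,255) if n=="block" else (180,90,255),(x-16,y-16,x+17,y+17),60)
go(446.5,-132.5,40,-85.3)
E
```

```text
time_s: 37.2
eef_pos: [485.0, -78.4, 96.4]
ee_rot: [0.002, 0.678, 0.735, 0.001]
force: [0.2, -0.3, 0.1]
grip_width: 0.586
grip_force: 0.0
time_s: 38.0
eef_pos: [446.8, -132.0, 96.1]
ee_rot: [0.002, 0.677, 0.736, 0.001]
force: [0.5, 0.1, -0.4]
grip_width: 0.585
grip_force: 0.0
(299, 209, 40, 93) [ 446.6 -128.5] [24.2 61.6] 4.6
topcam
block [228 216]
(221, 208, 20, 19) [640.9 169.7] [40.5 39.7] 80.6
(212, 200, 8, 31) [645.7 204.6] [11.6 69.5] 86.1
stone [262 221]
(250, 216, 29, 15) [630.3  93.4] [65.4 25.9] 81.6
at [ 446.7 -132.2   96.1] yaw -85.3 shift [-0.01 -0.02  2.25] turn [0.03 0.01 0.  ] shift in goal axes [-0.01 -0.01  2.25]
```

Through the top camera the block and stone lie in their compartments, at about y=+10 and −67, both within limits. Now the tee.

```bash
python3 -m crank '[[[-0.03,0,0.8,0,0,0,50],[0,0,0.8,0,0,0,50],[0,0,0.6,0,0,0,50],[0,0,0.36,0,0,0,50],[0,0,0,0,0,0,50],[0,0,0,0,0,0,10],[0,0,0,0,0,0,10],[0,0,0,0,0,0,10]]]' 50
python3 -m crank '[[[0,0,0,0,0,0,10],[0,0,0,0,0,0,10],[0,0,0,0,0,0,10],[0,0,0,0,0,0,10],[0,0,0,0,0,0,10],[0,0,0,0,0,0,10],[0,0,0,0,0,0,10],[0,0,0,0,0,0,10]]]' 90
```

```text
time_s: 38.9
eef_pos: [447.5, -133.6, 33.1]
ee_rot: [0.003, 0.678, 0.735, 0.002]
force: [-0.7, -0.4, 4.3]
grip_width: 0.219
grip_force: 49.8
time_s: 39.7
eef_pos: [447.6, -133.7, 33.2]
ee_rot: [0.003, 0.678, 0.735, 0.002]
force: [-0.9, 0.5, 5.6]
grip_width: 0.207
grip_force: 88.7
```

```bash
python3 -m crank '[[[0,0,-0.6,0,0,0,10],[0,0,-1,0,0,0,10],[0,0,-1,0,0,0,10],[0,0,-0.3,0,0,0,10],[-0.4,0.7,0,0,0,0,10],[-0.4,0.7,0,0,0,0,10],[-0.4,0.7,0,0,0,0,10],[-0.4,0.7,0,0,0,0,10]]]'
python3 -m crank '[[[-0.4,0.7,0,0,0,0,10],[-0.4,0.7,0,0,0,0,10],[-0.1,0.1,0,0,0,0,10],[0,0,0,0,0,0,10],[0,0,0,0,0,0,10],[0,0,0,0,0,0,10],[0,0,0,0,0,0,10],[0,0,0,0,0,0,10]]]'
python3 - <<'E'
from m import *
T=pose();I=capture("wrist");np.save("w11.npy",T);cv2.imwrite("pics/w11.png",I);c=cam("wrist",T);H=cv2.cvtColor(I,cv2.COLOR_BGR2HSV)
print(T[:3,3].round(1),yaw(T),w2px(c,[[636.5,-187.5,42],[636.5,-118,9]]).round(0).tolist())
for s,v in ((25,150),(30,190),(45,120)):
  M=((H[...,1]<s)&(H[...,2]>v)).astype(np.uint8);M[300:]=0;M=cv2.morphologyEx(M,cv2.MORPH_OPEN,np.ones((3,3)))
  for k in cv2.findContours(M,cv2.RETR_EXTERNAL,cv2.CHAIN_APPROX_NONE)[0]:
    if cv2.contourArea(k)>1200:
      hu=cv2.convexHull(k);P=px2w(c,hu[:,0],42)[:,:2].astype(np.float32);r=cv2.minAreaRect(P);print("sock",s,v,np.round(r[0],1),np.round(r[1],1),round(r[2],1),cv2.approxPolyDP(hu,4,True)[:,0].tolist())
for k in blobs(I,(5,110,60),(17,255,175),1500,3,(250,100,639,330)):
  r=cv2.minAreaRect(px2w(c,k[:,0],9)[:,:2].astype(np.float32));print("comp",cv2.boundingRect(k),np.round(r[0],1),np.round(r[1],1),round(r[2],1))
# handle crossbar and foot in hand: predicted vs seen
b=T[2,3]-33.2;a=np.linspace(0,2*np.pi,72);x,y=T[:2,3]
for rad,z in ((12,b),(15,b+4),(15,b+34)):
  p=w2px(c,np.c_[x+rad*np.cos(a),y+rad*np.sin(a),a*0+z]);print(rad,z-b,"u",p[:,0].min().round(1),p[:,0].max().round(1),"v",p[:,1].min().round(1),p[:,1].max().round(1))
B=cv2.inRange(H,np.array((18,130,60)),np.array((28,255,255)));B[:,:250]=0;B[:,400:]=0
for k in cv2.findContours(B,cv2.RETR_EXTERNAL,cv2.CHAIN_APPROX_NONE)[0]:
  if cv2.contourArea(k)>80: print("brass",cv2.boundingRect(k),cv2.contourArea(k))
for k in blobs(I,(18,0,90),(34,150,255),800,3,(230,150,410,400)): print("bar",cv2.boundingRect(k))
E
```

```text
time_s: 40.5
eef_pos: [520.0, -167.5, 104.2]
ee_rot: [0.001, 0.678, 0.735, 0.001]
force: [0.4, -0.6, -0.8]
grip_width: 0.206
grip_force: 88.5
time_s: 41.3
eef_pos: [558.7, -186.6, 105.4]
ee_rot: [0.002, 0.678, 0.735, 0.001]
force: [0.2, 0.5, -0.6]
grip_width: 0.202
grip_force: 88.5
[ 558.7 -186.6  105.4] -85.31525943907951 [[421.0, 250.0], [424.0, 152.0]]
sock 25 150 [ 635.6 -182.2] [53.6 53.4] 89.3 [[393, 206], [463, 213], [448, 277], [382, 271]]
sock 30 190 [ 635.8 -182.5] [53.2 53.3] 89.2 [[394, 206], [463, 213], [448, 277], [382, 271]]
sock 45 120 [ 633.8 -180. ] [58.1 57.9] 89.4 [[387, 199], [439, 203], [464, 213], [448, 278], [382, 272]]
comp (374, 100, 108, 96) [ 636.5 -113.6] [72.6 73. ] 89.5
comp (250, 100, 126, 101) [ 548.7 -125.6] [95.2 75.9] 4.7
12 0.0 u 300.2 336.6 v 238.4 272.3
15 4.0 u 295.2 341.6 v 236.0 279.0
15 34.0 u 291.8 345.3 v 253.3 301.9
bar (287, 237, 56, 129)
bar (355, 150, 55, 115)
```

```bash
python3 - <<'E'
from m import *
I=cv2.imread("pics/w11.png");H=cv2.cvtColor(I,cv2.COLOR_BGR2HSV)
for u in (310,318,326): print(u,[(v,*H[v,u].tolist()) for v in range(228,264,3)])
for v in (245,252,260): print(v,[(u,*H[v,u].tolist()) for u in list(range(284,304,2))]);print("   ",[(u,*H[v,u].tolist()) for u in range(330,352,2)])
M=cv2.inRange(H,np.array((18,0,90)),np.array((34,150,255)));print([(v,np.nonzero(M[v,270:352])[0][[0,-1]].tolist() if M[v,270:352].any() else None) for v in range(234,370,6)])
E
```

```text
310 [(228, 15, 152, 218), (231, 15, 153, 216), (234, 16, 155, 188), (237, 20, 141, 130), (240, 19, 110, 123), (243, 19, 105, 121), (246, 18, 112, 118), (249, 20, 113, 129), (252, 19, 111, 136), (255, 20, 114, 136), (258, 20, 113, 135), (261, 20, 113, 136)]
318 [(228, 15, 157, 210), (231, 15, 156, 208), (234, 18, 156, 144), (237, 20, 141, 130), (240, 21, 119, 120), (243, 19, 111, 117), (246, 20, 116, 117), (249, 19, 109, 126), (252, 19, 111, 140), (255, 20, 113, 144), (258, 20, 110, 146), (261, 20, 111, 147)]
326 [(228, 15, 156, 194), (231, 15, 152, 198), (234, 16, 157, 175), (237, 19, 148, 129), (240, 19, 112, 116), (243, 18, 109, 117), (246, 21, 116, 114), (249, 19, 114, 134), (252, 19, 108, 149), (255, 19, 112, 148), (258, 19, 111, 156), (261, 21, 116, 154)]
245 [(284, 15, 154, 220), (286, 15, 156, 216), (288, 15, 155, 207), (290, 15, 154, 202), (292, 15, 153, 208), (294, 15, 155, 212), (296, 15, 153, 204), (298, 17, 133, 148), (300, 19, 111, 124), (302, 19, 112, 125)]
    [(330, 20, 110, 114), (332, 19, 106, 115), (334, 20, 116, 114), (336, 20, 110, 111), (338, 18, 116, 114), (340
[... 707 characters left out ...]
6, 19, 128, 126), (298, 19, 116, 128), (300, 20, 114, 134), (302, 19, 110, 139)]
    [(330, 18, 112, 159), (332, 20, 114, 155), (334, 19, 110, 153), (336, 19, 113, 147), (338, 19, 109, 143), (340, 20, 111, 133), (342, 16, 142, 154), (344, 15, 154, 199), (346, 15, 155, 202), (348, 15, 155, 201), (350, 15, 155, 202)]
[(234, None), (240, [33, 64]), (246, [29, 68]), (252, [27, 70]), (258, [27, 71]), (264, [25, 72]), (270, [25, 71]), (276, [26, 72]), (282, [25, 72]), (288, [18, 72]), (294, [15, 68]), (300, [15, 68]), (306, [12, 68]), (312, [12, 68]), (318, [10, 68]), (324, [11, 69]), (330, [17, 68]), (336, [29, 69]), (342, [28, 69]), (348, [28, 69]), (354, [28, 70]), (360, [31, 67]), (366, None)]
```

```bash
python3 - <<'E'
from m import *
I=cv2.imread("pics/top0.png");c=cam("top");H=cv2.cvtColor(I,cv2.COLOR_BGR2HSV)
for k in blobs(I,(0,90,40),(17,255,150),150,3,(180,190,410,250)):
  r=cv2.minAreaRect(px2w(c,k[:,0],9)[:,:2].astype(np.float32));print("comp",cv2.boundingRect(k),np.round(r[0],1),np.round(r[1],1),round(r[2],1))
for k in blobs(I,(0,0,190),(180,45,255),100,3,(180,190,410,250)):
  r=cv2.minAreaRect(px2w(c,cv2.convexHull(k)[:,0],42)[:,:2].astype(np.float32));print("sock",cv2.boundingRect(k),np.round(r[0],1),np.round(r[1],1),round(r[2],1))
t=cv2.imread("pics/top1.png")
E
```

```text
comp (341, 208, 32, 31) [ 636.7 -117.7] [70.2 72. ] 0.6
comp (245, 208, 38, 31) [632.   97.2] [81.7 59.3] 81.1
comp (215, 203, 29, 29) [644.  175.1] [59.4 59.3] 81.7
sock (380, 214, 18, 18) [ 635.2 -185.7] [36.5 37.3] 45.6
sock (377, 211, 24, 24) [ 634.3 -185.8] [52.8 52.1] 0.2
sock (191, 202, 18, 17) [653.2 236.3] [36.  37.5] 1.3
sock (186, 197, 27, 27) [653.3 237.4] [52.9 52.6] 81.1
```

The top camera agrees with the seated dome to under 1 mm and puts the short socket at about (635,−186). I'll use that.

```bash
python3 -m crank '[[[-0.07,1,0,0,0,0,10],[-0.08,1,0,0,0,0,10],[-0.07,1,0,0,0,0,10],[0,0.04,0,0,0,0,10],[0,0,0.5,0,0,0,10],[0,0,0.5,0,0,0,10],[0,0,0,0,0,0,10],[0,0,0,0,0,0,10]]]'
python3 -c "
from h import *
go(634.8,-186,70,-85.3)"
```

```text
time_s: 42.15
eef_pos: [634.6, -186.1, 80.2]
ee_rot: [0.001, 0.678, 0.735, 0.001]
force: [0.4, -0.4, -0.9]
grip_width: 0.207
grip_force: 88.7
at [ 634.6 -186.1   80.2] yaw -85.3 shift [0.   0.01 0.41] turn [ 0.03  0.   -0.  ] shift in goal axes [0.   0.01 0.41]
```

```bash
python3 -m crank '[[[0,0,0.2,0.03,0,0,10],[0,0,0.2,0,0,0,10],[0,0,0.2,0,0,0,10],[0,0,0.2,0,0,0,10],[0,0,0,0,0,0,10],[0,0,0,0,0,0,10],[0,0,0,0,0,0,10],[0,0,0,0,0,0,10]]]'
```

```text
time_s: 42.95
eef_pos: [635.3, -186.1, 60.8]
ee_rot: [0.001, 0.678, 0.735, -0.0]
force: [0.4, 0.0, -0.4]
grip_width: 0.204
grip_force: 88.7
```

```bash
python3 -m crank '[[[0,0,0.2,0,0,0,10],[0,0,0.2,0,0,0,10],[0,0,0.1,0,0,0,10],[0,0,0.1,0,0,0,10],[0,0,0.1,0,0,0,10],[0,0,0.1,0,0,0,10],[0,0,0.08,0,0,0,10],[0,0,0,0,0,0,10]]]' 100
```

```text
time_s: 43.75
eef_pos: [635.6, -186.0, 39.4]
ee_rot: [0.001, 0.678, 0.735, 0.0]
force: [-1.4, 0.1, 5.8]
grip_width: 0.201
grip_force: 102.9
```

```bash
python3 -m crank '[[[0,0,0.04,0,0,0,10],[0,0,0.04,0,0,0,10],[0,0,0.02,0,0,0,10],[0,0,0,0,0,0,10],[0,0,0,0,0,0,10],[0,0,0,0,0,0,10],[0,0,0,0,0,0,10],[0,0,0,0,0,0,10]]]' 100
```

```text
time_s: 44.55
eef_pos: [635.9, -186.3, 39.3]
ee_rot: [0.002, 0.678, 0.735, 0.0]
force: [-7.1, 2.0, 21.2]
grip_width: 0.201
grip_force: 105.0
```

The tee is home: it stopped at 39.3, as expected, with 21 N. Now the rosette.

```bash
python3 -m crank '[[[0,0,-0.04,0,0,0,45],[0,0,0,0,0,0,45],[0,0,0,0,0,0,45],[0,0,-0.6,0,0,0,45],[0,0,-1,0,0,0,85],[0,0,-1,0,0,0,85],[0.9,-0.6,0,0,0,0,85],[0.9,-0.6,0,0,0,0,85]]]' 50
python3 -m crank '[[[0.9,-0.65,0,0,0,0,85],[0.9,-0.65,0,0,0,0,85],[0.9,-0.65,0,0,0,0,85],[0.9,-0.65,0,0,0,0,85],[0.9,-0.65,0,0,0,0,85],[0.9,-0.65,0,0,0,0,85],[0.9,-0.65,0,0,0,0,85],[0.6,-0.35,0,0,0,0,85]]]'
python3 -m crank '[[[0,0,0,0,0,0,85],[0,0,0,0,0,0,85],[0,0,0,0,0,0,85],[0,0,0,0,0,0,85],[0,0,0,0,0,0,85],[0,0,0,0,0,0,85],[0,0,0,0,0,0,85],[0,0,0,0,0,0,85]]]'
python3 - <<'E'
from m import *
T=pose();I=capture("wrist");cv2.imwrite("pics/w12.png",I);c=cam("wrist",T)
for k in blobs(I,(18,0,90),(34,150,255),800,3,(200,100,450,300)):
  for z in (18,):
    P=px2w(c,cv2.convexHull(k)[:,0],z)[:,:2].astype(np.float32);print(cv2.boundingRect(k),cv2.minEnclosingCircle(P),cv2.fitEllipse(P))
t=capture("top");cv2.imwrite("pics/top2.png",t);ct=cam("top")
for k in blobs(t,(18,0,100),(34,150,255),60,3,(275,275,320,320)):
    P=px2w(ct,cv2.convexHull(k)[:,0],18)[:,:2].astype(np.float32);print("top",cv2.minEnclosingCircle(P))
go(466,18,20,-85.3)
E
```

```text
time_s: 45.35
eef_pos: [601.6, -143.6, 103.5]
ee_rot: [0.002, 0.678, 0.735, 0.0]
force: [1.0, 0.2, -0.6]
grip_width: 0.995
grip_force: 0.0
time_s: 46.15
eef_pos: [464.6, 19.4, 102.6]
ee_rot: [0.001, 0.677, 0.736, 0.0]
force: [-0.3, -0.3, -0.4]
grip_width: 0.996
grip_force: 0.0
time_s: 46.95
eef_pos: [465.5, 18.3, 101.8]
ee_rot: [0.0, 0.678, 0.735, -0.0]
force: [-0.2, 0.1, -0.0]
grip_width: 0.995
grip_force: 0.0
(288, 194, 66, 67) ((466.055908203125, 21.796810150146484), 28.0676326751709) ((466.3077392578125, 21.575267791748047), (53.0792236328125, 56.28174591064453), 3.629256248474121)
top ((471.1029052734375, 16.725631713867188), 55.31154251098633)
at [465.4  18.3 101.8] yaw -85.3 shift [-0.01  0.02  3.27] turn [ 0.    0.01 -0.  ] shift in goal axes [-0.01  0.02  3.27]
```

```bash
python3 -m crank '[[[0,-0.02,1,0,0,0,85],[0,0,1,0,0,0,85],[0,0,1,0,0,0,85],[0,0,1,0,0,0,85],[0,0,0.4,0,0,0,85],[0,0,0.3,0,0,0,85],[0,0,0.17,0,0,0,85],[0,0,0,0,0,0,85]]]'
python3 -m crank '[[[0,0,0,0,0,0,40],[0,0,0,0,0,0,40],[0,0,0,0,0,0,40],[0,0,0,0,0,0,40],[0,0,0,0,0,0,40],[0,0,0,0,0,0,40],[0,0,0,0,0,0,40],[0,0,0,0,0,0,40]]]' 45
```

```text
time_s: 47.85
eef_pos: [465.2, 18.1, -19.7]
ee_rot: [0.001, 0.678, 0.735, -0.0]
force: [-0.2, 0.1, 1.1]
grip_width: 0.994
grip_force: 0.0
time_s: 48.65
eef_pos: [465.4, 18.1, -18.9]
ee_rot: [0.001, 0.678, 0.735, 0.0]
force: [-3.1, -0.1, 10.9]
grip_width: 0.602
grip_force: 44.9
```

```bash
python3 -m crank '[[[0,0,-0.5,0,0,0,40],[0,0,-1,0,0,0,40],[0,0,-1,0,0,0,40],[0,0,-1,0,0,0,40],[-0.7,0.8,0,0,0,0,40],[-0.7,0.8,0,0,0,0,40],[-0.7,0.8,0,0,0,0,40],[-0.7,0.8,0,0,0,0,40]]]' 50
python3 -m crank '[[[-0.7,0.8,0,0,0,0,40],[-0.7,0.8,0,0,0,0,40],[-0.7,0.8,0,0,0,0,40],[-0.7,0.75,0,0,0,0,40],[-0.09,0.04,0,0,0,0,40],[0,0,0,0,0,0,40],[0,0,0,0,0,0,40],[0,0,0,0,0,0,40]]]'
python3 - <<'E'
from m import *
go(636.2,-110.5,-5,-85.3)
E
```

```text
time_s: 49.45
eef_pos: [551.2, -45.6, 68.0]
ee_rot: [0.001, 0.678, 0.735, -0.0]
force: [1.1, 0.4, -0.2]
grip_width: 0.604
grip_force: 52.3
time_s: 50.25
eef_pos: [635.3, -109.8, 68.0]
ee_rot: [0.0, 0.677, 0.736, -0.0]
force: [1.0, -0.2, -0.7]
grip_width: 0.597
grip_force: 52.4
at [ 635.3 -109.8   68. ] yaw -85.3 shift [-0.03  0.03  2.92] turn [0. 0. 0.] shift in goal axes [-0.03  0.03  2.92]
```

```bash
python3 -m crank '[[[-0.03,0.03,1,0,0,0,40],[0,0,1,0,0,0,40],[0,0,0.6,0,0,0,40],[0,0,0.3,0,0,0,40],[0,0,0.1,0,0,0,40],[0,0,0.1,0,0,0,40],[0,0,0,0,0,0,40],[0,0,0,0,0,0,40]]]'
```

```text
time_s: 51.05
eef_pos: [637.0, -111.4, -9.0]
ee_rot: [0.001, 0.678, 0.735, 0.0]
force: [0.4, 1.1, -1.4]
grip_width: 0.605
grip_force: 52.4
```

```bash
python3 -m crank '[[[0,0,0.06,0,0,0,40],[0,0,0.06,0,0,0,40],[0,0,0.06,0,0,0,40],[0,0,0.04,0,0,0,40],[0,0,0,0,0,0,40],[0,0,0,0,0,0,40],[0,0,0,0,0,0,40],[0,0,0,0,0,0,40]]]'
```

```text
time_s: 51.85
eef_pos: [636.8, -111.4, -12.8]
ee_rot: [0.001, 0.678, 0.735, -0.0]
force: [-8.2, 1.4, 18.3]
grip_width: 0.6
grip_force: 54.3
```

```bash
python3 -m crank '[[[0,0,-0.04,0,0,0,75],[0,0,0,0,0,0,75],[0,0,0,0,0,0,75],[0,0,-0.5,0,0,0,75],[0,0,-1,0,0,0,75],[0,0,-1,0,0,0,75],[0,0,-1,0,0,0,75],[0,0,-1,0,0,0,75]]]'
python3 -m crank '[[[1,-1,-0.5,0,0,0,75],[1,-1,0,0,0,0,75],[1,-1,0,0,0,0,75],[0.5,-1,0,0,0,0,75],[0.5,-1,0,0,0,0,75],[0,-1,0,0,0,0,75],[0,-1,0,0,0,0,75],[0,0,0,0,0,0,75]]]'
python3 - <<'E'
from m import *
t=capture("top");cv2.imwrite("pics/top3.png",t);ct=cam("top");print(pose()[:3,3].round(0))
def rep(n,z,lo,hi,roi,O,yw,amin=60):
    b=np.radians(yw);ex=np.array([np.cos(b),np.sin(b)]);ey=np.array([-np.sin(b),np.cos(b)])
    for k in blobs(t,lo,hi,amin,3,roi):
        P=px2w(ct,cv2.convexHull(k)[:,0],z)[:,:2].astype(np.float32);r=cv2.minAreaRect(P);d=np.array(r[0])-O;print(n,np.round(r[0],1),np.round(r[1],1),"local",(d@ex).round(1),(d@ey).round(1))
L=(641.6,159.3);S=(635.5,-146.3)
pale=((18,0,160),(34,140,255))
rep("block",26,*pale,(216,203,242,232),L,-8.8)
rep("stone",24,(0,0,60),(180,90,255),(248,208,280,238),L,-8.8)
rep("rosette",26,*pale,(338,205,374,242),S,-0.7)
rep("dome",72,*pale,(186,185,222,225),L,-8.8,40)
rep("tee",80,*pale,(372,200,405,240),S,-0.7,40)
o=cv2.imread("pics/top0.png");D=cv2.absdiff(o,t).max(2)
for n,(x,y,w,h) in dict(mallet=(230,125,120,45),bottle=(95,222,32,30),tin=(470,230,40,40)).items(): print(n,int((D[y:y+h,x:x+w]>50).sum()))
E
```

```text
time_s: 52.65
eef_pos: [636.6, -111.2, 100.1]
ee_rot: [0.001, 0.678, 0.735, -0.0]
force: [0.6, -0.7, 0.5]
grip_width: 0.878
grip_force: 0.0
time_s: 53.45
eef_pos: [452.1, -25.6, 111.3]
ee_rot: [0.0, 0.678, 0.735, -0.0]
force: [0.5, -0.1, 0.9]
grip_width: 0.881
grip_force: 0.0
[454. -26. 112.]
block [641.2 169.7] [41.  39.9] local -2.0 10.2
stone [630.5  93.1] [66.9 26.1] local -0.8 -67.2
rosette [ 636.3 -113.5] [45.9 43.4] local 0.4 32.8
dome [654.4 233.6] [26.5 25.7] local 1.3 75.4
tee [ 635.9 -186.3] [15.7 53. ] local 0.9 -40.0
mallet 0
bottle 0
tin 0
```

Everything is where it should be, and the bystanders' pixels are unchanged. I'm handing the job in.

```bash
python3 -c "
from rig import *
print(finish_job())"
```

```text
the job is handed in; nothing more can be done
None
```

I made up both kits and handed the job in at about 53 s; both handles bottomed at the expected height, the block, stone and rosette measure within limits in the top camera, and the mallet, bottle and tin show no change, but no verdict came back.

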